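# Roll the tea tin to its labelled place on the rack

## Robot

A 6-joint arm with a two-finger parallel gripper is mounted at the origin on the work surface. World frame = base frame: x ahead of the robot, y to its left, z up, the work surface at z = 0. Lengths are in m, angles in rad, forces in N, time in s.
With the tool pointing down it reaches from about 0.325 to 0.9 m from the base axis. Payload 6.1 kg.
Tool frame: the origin (TCP) lies on the centre line of the jaws, within the pads' length; the fingertips stand 22 mm ahead of it and the grasp point (between the pads) lies 3 mm ahead of it (robot.tip_reach is the distance from the TCP to the fingertips, in m); z points along the fingers, y is the direction in which the jaws open and shut (so a half turn about z gives the same grasp; the last joint's range is limited). The gripper opens to 87 mm and grips with 3 to 60 N. Pads are 19 mm wide; open, the fingers measure 117 mm over their backs; the gripper's body (75 mm by 190 mm) begins 51 mm behind the grasp point.
Start: joints at [-1.399, 0.22, 1.526, -0, 1.395, -0.126], TCP at [0.183, -0.597, 0.222] pointing down, gripper open.
Joint ranges: [-2.98, 2.98], [-0.91, 2.08], [0.09, 2.57], [-1.24, 4.39], [0.2, 2.65], [-2.68, 2.68]. Speed limits (rad/s): [2.57, 2.57, 3.01, 3.14, 3.14, 3.14].

## Interface

Orientations are given as a unit quaternion [x, y, z, w].
In Python, from plant import monitor, optics, ticket, robot gives the robot as it stands. The module is installed in compiled form; this text tells all that it offers.
- The arm moves only by the tool send_rows, never from a script. Its argument "deltas" is text: rows parted by semicolons, each of 6 numbers parted by spaces: the shift along the world's x, y, z in mm, then the turn, a rotation vector about the world's x, y, z in degrees. A call has 1 to 5 rows; each row is the pose to reach, as a shift and turn from the pose commanded when the call began; what a row does not reach only later rows make up. A row lasts 1/8 s, in which the tool goes at most 62.5 mm and 10.7 degrees, less where a joint would pass 70% of its speed; a pose out of reach is approached as far as the arm can. A call with a gripper value outside its range is refused whole. "claw" is the closure, from 0 (fully open) to 1 (shut), set as the call begins (left out, the last holds). The fingers move at their own pace and stop on an object; the grip force is fixed at half the most. Time passes only in rows, so rows that repeat a pose let the fingers close. It gives the time, the measured TCP pose, the force and the opening at its end, in the units of the state.
- monitor.sense(): the state, without advancing time (a new reading comes with each control period).
- optics.read_camera(name): name is "scene" or "side" or "wrist"; returns a dict with "img" (400x640x3 uint8, blue, green, red), "fov_y" (degrees; the focal length in pixels is half the picture's height over the tangent of half this angle, whatever the lens; pixels are square), "cx", "cy" (the principal point, pixels), "rvec" (rotation vector, rad) and "tvec" (3), from world to camera coordinates, as OpenCV has them; the wrist camera has in their place "hand_eye" (4x4, takes a point from camera to tool coordinates, whose origin is the TCP and whose axes are the flange's). Camera axes: x right, y down, z forward; pixel columns grow to the right and rows downward; lengths in m; the calibration is good to about 2 mm. A picture is of the moment at which its call begins: read the wrist's pose just before it. There is no depth.
- ticket.job_done(): hands the job in, once; it reports no verdict.
The state is a dict: "time_s": time; "q": joint angles; "joint_vel": joint speeds; "joint_torque": joint torques, N m; "tcp_pos": TCP position; "eef_rot": TCP orientation; "wrist_force": force on the tool from outside, world axes, zero at the start; "torque": the same for the moment, N m; "width": finger opening in m.
Only numpy, scipy, OpenCV 4.12 (cv2) and the standard library are available. Lean on these libraries where they do the work, as an engineer would, in place of code of your own. Each camera call takes 0.05 s, during which the arm holds its last target.

## Task

The big tea tin lies on its side on the bars of the wooden rack: roll it along, bar by bar, with your fingertips on top of it - lightly, for thin tinplate dents, and without gripping it, shoving it from the side or letting it run away - until it lies settled in the gap between two bars opposite the upright label holder on the rail, and let go. Then slide the rack's wooden stop up until it just touches the tin, leaving the tin sitting where it is on its two bars, and leave everything else as it stands.

Things in the scene. Friction and masses are not known exactly. Their poses are not given: they have to be found in the camera images.
- rack: Low beech rack, fixed, level, standing on four screw feet; origin at the underside of its rails, 6 to 18 mm above the worktop. Its x runs across it (along bars and lying tins), its y along it, the way tins roll. Spans y -273 to +207 mm. Rails 14 mm thick at x = +-86 mm, tops 34 mm above origin. Steel bars 8 mm thick, axes 20 mm above origin, 30 mm apart at y = -255, -225 ... +195 mm.
- tin_center (a point): Centre of the big tea tin to be rolled: steel cylinder, diameter 100, length 146 mm, 0.55 to 0.9 kg, blank paper band; x axis = tin axis, along rack x; 5 mm play to each rail. Starts in the gap at rack y = -90 mm, must go to +y. Seated in a gap (middle at a multiple of 30 mm): axis 71.9, top 121.9 mm above rack origin; rises 2.1 mm over each bar; let go between, it rolls into a gap and stays.
- tin: The same big tin as a body (origin at its centre). Thin tinplate: a fingertip force over 15 N dents it, short knocks included. About 5 to 9 N pressed down on its top rolls it over a bar without slipping; under a hand that does not slip its axis moves half as far as the hand.
- mark (a point): Mark: point on top of the far (+x) rail under the middle of the upright blank label holder (leaning plate 42 mm wide, rising about 38 mm above the rail); axes as the rack's. Stands opposite a gap middle: rack y = -30, 0 or +30 mm. The tin belongs in the gap at that rack y. Two other clips on the rail are low (10 mm), without a plate.
- stop (a joint): Travel of the sliding stop (m): 0 at the rack's +y end, growing as it slides towards rack -y, to the tin; at most 0.16. It slides stiffly (about 3 N) and stays where it is left. Pressed against the tin it does not give: the push then rises quickly, and over 10 N counts as ramming.
- stop_face (a point): Middle of the tin-side (-y) face of the stop, 72 mm above the rack's origin; axes as the rack's. The stop is an upright beech board 20 mm thick (outer face 20 mm further along rack +y), 150 mm wide across the rack, from 28 to 94 mm above the rack's origin. It touches the tin when this face is 50 mm from the tin's axis along rack y.
- small_tin: Bystander: smaller steel tin, diameter 80, length 136 mm, lying in the gap at rack y = -210 mm; origin at its centre.
- egg_cup_a: Bystander: white ceramic egg cup, 51 mm wide, 64 mm tall, beyond the far rail; origin under its foot.
- egg_cup_b: Bystander: another such egg cup.
- dispenser: Bystander: white plastic sweetener dispenser, 18 x 42 x 69 mm, standing beyond the far rail; origin under its foot.
- scoop: Bystander: tea scoop, 58 x 40 x 22 mm bowl with a handle to -x (overall 133 mm long), lying on the robot's side of the rack; origin under the bowl.
- teapot: Bystander: squat brown teapot, 152 mm wide without spout and handle, 130 mm tall, at the right side; origin under its foot.
- kettle: Bystander: steel kettle, about 150 mm wide, 225 mm tall on its base, at the left side; origin under its foot.
Mind the look-alikes: they are no part of the job. Leave any purple look-alike of the tin alone.

How it is judged:
By the outcome, as a careful person would: the job done as asked, in the order asked, and still so for the second after the job is handed in, with the robot touching nothing.
It also fails if it takes over 72 s, if anything falls off the work surface, if the arm or the gripper's body presses on something with over 40 N, if the wrist force passes 120 N, or if a joint passes its speed limit or range.

## Working session

There is one attempt and no reset: what is moved stays moved. The work goes in short steps, Python scripts to look and compute and a tool call to move; the robot and the scene stay as the last step left them, time stands still between calls to the robot, and variables do not carry over. Pictures are saved under pics/ and viewed, and the job is handed in when it is done.

Besides the shell and the picture viewer there is one more tool, called after "Request:" as a command line: name --argument value ..., lists and objects as JSON in quotes. send_rows: Moves the arm, as the interface text tells. Its arguments: {"type":"object","properties":{"deltas":{"type":"string"},"claw":{"type":"number"}},"required":["deltas"]}

```bash
mkdir -p pics; ls; cat > h.py <<'E'
import numpy as np, cv2
from plant import monitor, optics, ticket, robot
from scipy.spatial.transform import Rotation as R
def cam(name):
    s=monitor.sense(); c=optics.read_camera(name)
    f=200/np.tan(np.radians(c["fov_y"])/2)
    K=np.array([[f,0,c["cx"]],[0,f,c["cy"]],[0,0,1.]])
    if "rvec" in c:
        Rm=cv2.Rodrigues(np.array(c["rvec"],float))[0]; t=np.array(c["tvec"],float).ravel()
    else:
        H=np.array(c["hand_eye"]); T=np.eye(4); T[:3,:3]=R.from_quat(s["eef_rot"]).as_matrix(); T[:3,3]=s["tcp_pos"]
        M=np.linalg.inv(T@H); Rm=M[:3,:3]; t=M[:3,3]
    return c["img"].copy(),K,Rm,t
def ray(uv,K,Rm,t):
    d=Rm.T@np.linalg.inv(K)@np.array([uv[0],uv[1],1.]); return -Rm.T@t,d/np.linalg.norm(d)
def onz(uv,z,K,Rm,t):
    o,d=ray(uv,K,Rm,t); return o+d*(z-o[2])/d[2]
def proj(p,K,Rm,t):
    q=K@(Rm@np.asarray(p,float)+t); return q[:2]/q[2]
def tri(rs):
    A=np.zeros((3,3));b=np.zeros(3)
    for o,d in rs:
        P=np.eye(3)-np.outer(d,d);A+=P;b+=P@o
    x=np.linalg.solve(A,b); return x,[np.linalg.norm((np.eye(3)-np.outer(d,d))@(x-o)) for o,d in rs]
E
python3 - <<'E'
from h import *
s=monitor.sense(); print(s)
import pickle
D={}
for n in("scene","side","wrist"):
    r=cam(n);D[n]=r;cv2.imwrite(f"pics/{n}0.png",r[0]);print(n,r[1][0,0],r[1][:2,2],-r[2].T@r[3],r[2][2])
pickle.dump(D,open("d0.pkl","wb"))
E
```

```text
pics
{'time_s': 0.0, 'q': array([-1.39910887e+00,  2.21244257e-01,  1.52760695e+00, -1.92179281e-05,
        1.39470325e+00, -1.26105463e-01]), 'joint_vel': array([ 0.00012712,  0.00020479,  0.00026648,  0.00011552, -0.00054673,
       -0.00015853]), 'joint_torque': array([-2.77175868e-04, -4.94608963e+01, -3.87381327e+01,  6.98256469e-02,
        5.72529389e-02, -1.38414266e-04]), 'tcp_pos': array([ 0.18326131, -0.59687628,  0.22112824]), 'eef_rot': array([ 9.88934660e-01,  1.48348497e-01, -3.18100589e-05, -9.80431826e-04]), 'wrist_force': array([ 0.00346408, -0.36915867,  0.3761794 ]), 'torque': array([0.01683202, 0.01600115, 0.01866851]), 'width': 0.0873878812988609}
scene 385.74934683440006 [318.71530735 194.80807334] [1.11017801 0.28481748 0.86099171] [-0.54679598 -0.31068745 -0.77748792]
side 429.05326218200474 [321.76822244 192.53902752] [-0.01532289  0.67539155  1.16772227] [ 0.40552228 -0.48603593 -0.77415809]
wrist 312.940695000174 [316.27802629 199.25766167] [ 0.25724771 -0.57399085  0.3847996 ] [-0.27512898 -0.08320373 -0.95780018]
```

View pics/scene0.png

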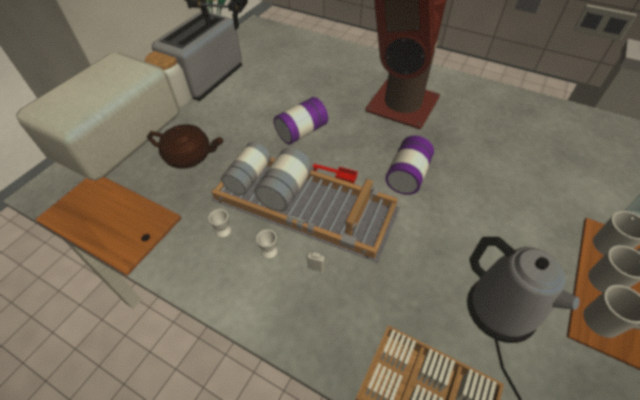

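View pics/side0.png

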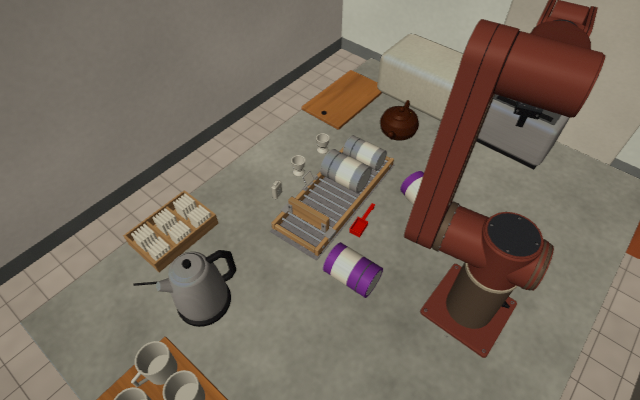

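View pics/wrist0.png

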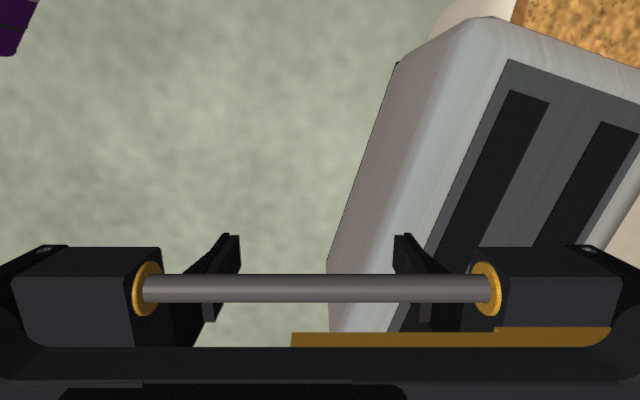

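The scene view shows the rack from about (215,190) to (395,240), with the big tin at (285,180), the small tin at (245,168) and the stop at (360,205). The side view shows the same rack, with the stop at (308,212). I'll enlarge both.

```bash
python3 - <<'E'
import pickle,cv2
D=pickle.load(open("d0.pkl","rb"))
cv2.imwrite("pics/s_z.png",cv2.resize(D["scene"][0][130:270,205:405],None,fx=4,fy=4,interpolation=cv2.INTER_CUBIC))
cv2.imwrite("pics/d_z.png",cv2.resize(D["side"][0][125:260,260:400],None,fx=4.4,fy=4.4,interpolation=cv2.INTER_CUBIC))
E
```

```text
(no output)
```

View pics/s_z.png

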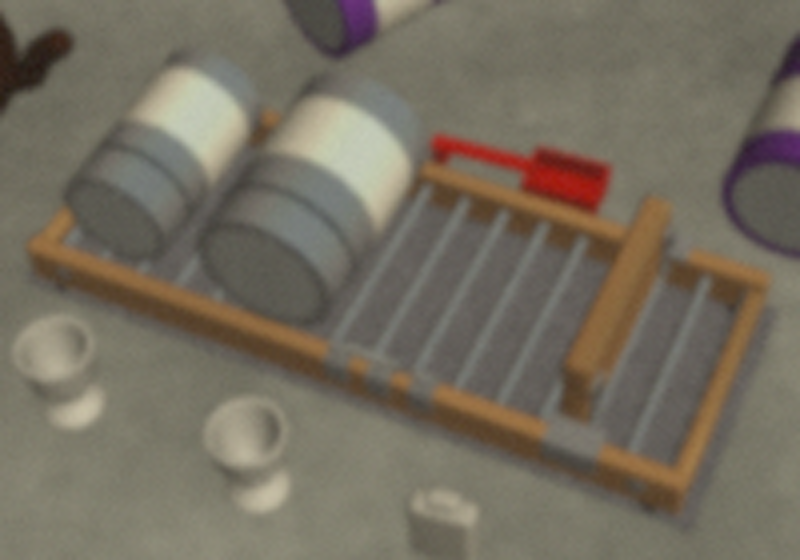

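View pics/d_z.png

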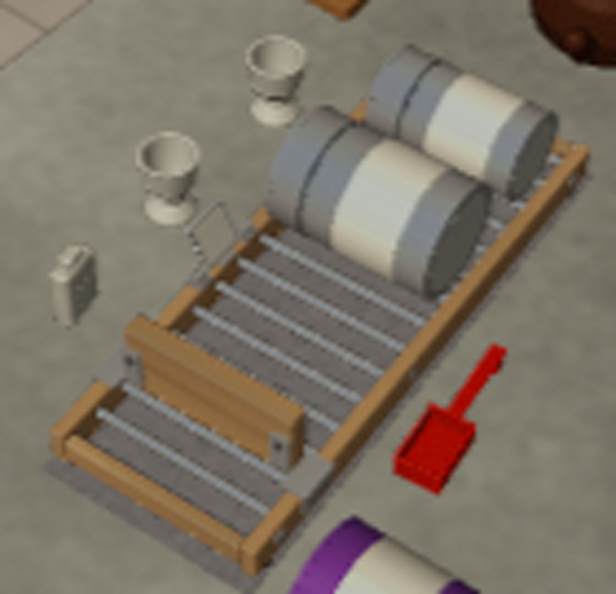

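```bash
python3 - <<'E'
from h import *
import pickle
D=pickle.load(open("d0.pkl","rb"))
S=lambda u,v:ray((205+u/4,130+v/4),*D["scene"][1:])
Q=lambda u,v:ray((260+u/4.4,125+v/4.4),*D["side"][1:])
a,e=tri([S(682,482),Q(55,432)]);print("+x+y",a,e)
b,e=tri([S(768,278),Q(248,548)]);print("-x+y",b,e)
c=onz((205+35/4,130+243/4),.046,*D["scene"][1:]);print("+x-y",c)
d=onz((260+587/4.4,125+152/4.4),.046,*D["side"][1:]);print("-x-y",d)
for p in(a,b,c,d): p[2]=0
print(np.linalg.norm(a-b),np.linalg.norm(b-d),np.linalg.norm(a-c),np.degrees(np.arctan2(*(a-c)[1::-1])),np.degrees(np.arctan2(*(b-d)[1::-1])))
print((a+b+c+d)/4)
E
```

```text
+x+y [0.61804055 0.16342677 0.03549177] [np.float64(0.0005734197829213612), np.float64(0.000573419782921463)]
-x+y [0.44474649 0.15033996 0.03760372] [np.float64(0.00022834181911382865), np.float64(0.0002283418191139388)]
+x-y [ 0.66130779 -0.30214161  0.046     ]
-x-y [ 0.47220642 -0.31201474  0.046     ]
0.17378750057801676 0.463169423455431 0.4675745619547622 95.3094892128702 93.39888782635487
[ 0.54907531 -0.07509741  0.        ]
```

Request:
send_rows --deltas "0 0 60 0 0 0;20 30 120 0 0 0;50 75 125 0 0 -4;85 125 125 0 0 -8;120 175 125 0 0 -12.6" --claw 1

```text
time_s: 0.78
tcp_pos: [0.3041, -0.4209, 0.3473]
eef_rot: [0.999, 0.037, 0.0, 0.0]
wrist_force: [0.2, -0.2, -1.0]
width: 0.0449
```

Request:
send_rows --deltas "35 50 0 0 0 0;70 100 0 0 0 0;105 150 0 0 0 0;140 200 0 0 0 0;170 245 0 0 0 0"

```text
time_s: 1.4
tcp_pos: [0.4742, -0.1754, 0.3471]
eef_rot: [0.999, 0.039, 0.0, -0.0]
wrist_force: [0.1, -0.6, 0.3]
width: 0.0017
```

Request:
send_rows --deltas "35 50 0 0 0 0;60 90 0 0 0 0;80 125 0 0 0 0;85 145 0 0 0 0;85 145 0 0 0 0"

```text
time_s: 2.02
tcp_pos: [0.5581, -0.0316, 0.3469]
eef_rot: [0.999, 0.04, -0.0, 0.0]
wrist_force: [0.5, -0.4, 0.2]
width: 0.0005
```

```bash
python3 - <<'E'
from h import *
import pickle
s=monitor.sense(); print(s["time_s"],s["tcp_pos"],s["q"],s["width"],s["wrist_force"],robot.tip_reach)
print(R.from_quat(s["eef_rot"]).as_matrix())
r=cam("wrist");pickle.dump(r,open("w1.pkl","wb"));cv2.imwrite("pics/w1.png",r[0])
r=cam("scene");cv2.imwrite("pics/sc1.png",r[0])
E
```

```text
2.025 [ 0.55813744 -0.0316149   0.34690932] [-1.97508949e-01  1.10852533e-02  1.52398496e+00 -2.28857995e-04
  1.60738164e+00  1.29336794e+00] 0.0004926190809056245 [ 0.48108273 -0.3851021   0.22427762] 0.022
[[ 9.96808407e-01  7.98261334e-02 -8.87366801e-04]
 [ 7.98261154e-02 -9.96808802e-01 -5.56613823e-05]
 [-8.88978271e-04 -1.53513108e-05 -9.99999605e-01]]
```

View pics/w1.png

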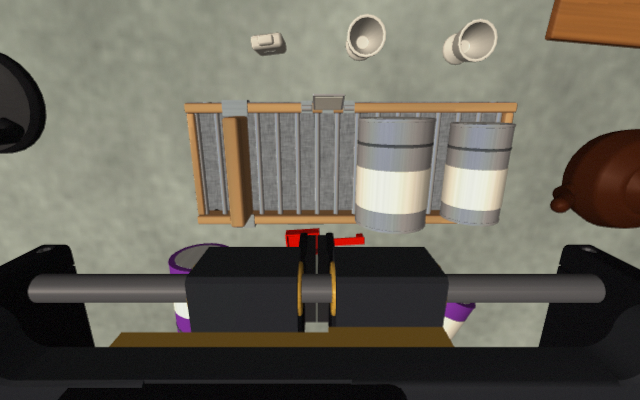

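View pics/sc1.png

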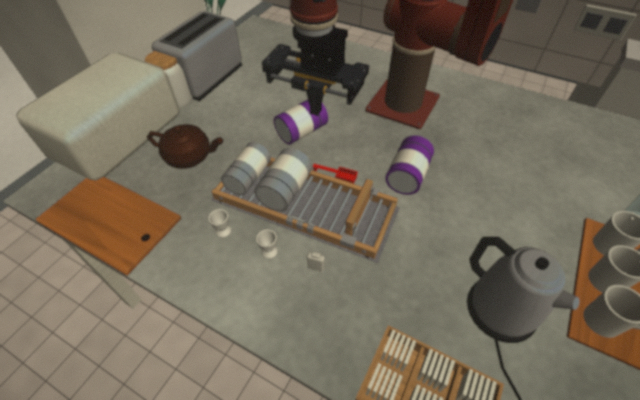

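The wrist view is clear. The rack spans (187,105) to (515,220), the big tin is at about (395,170), the stop at (236,170), and the plate holder is on the far rail at (328,102). I'll zoom in and check the projection.

```bash
python3 - <<'E'
from h import *
import pickle
W=pickle.load(open("w1.pkl","rb"));D=pickle.load(open("d0.pkl","rb"))
print("tcp in scene",proj([.558,-.032,.347],*D["scene"][1:]),"tip in wrist",proj([.558,-.032,.325],*W[1:]), "cam",-W[2].T@W[3])
cv2.imwrite("pics/w1z.png",cv2.resize(W[0][90:235,180:380],None,fx=4,fy=4,interpolation=cv2.INTER_CUBIC))
cv2.imwrite("pics/w1f.png",cv2.resize(W[0][85:240,340:520],None,fx=3.8,fy=3.8,interpolation=cv2.INTER_CUBIC))
E
```

```text
tcp in scene [315.9464374 112.0487132] tip in wrist [316.99659633 232.02857961] cam [ 0.63540541 -0.02520489  0.51036406]
```

View pics/w1z.png

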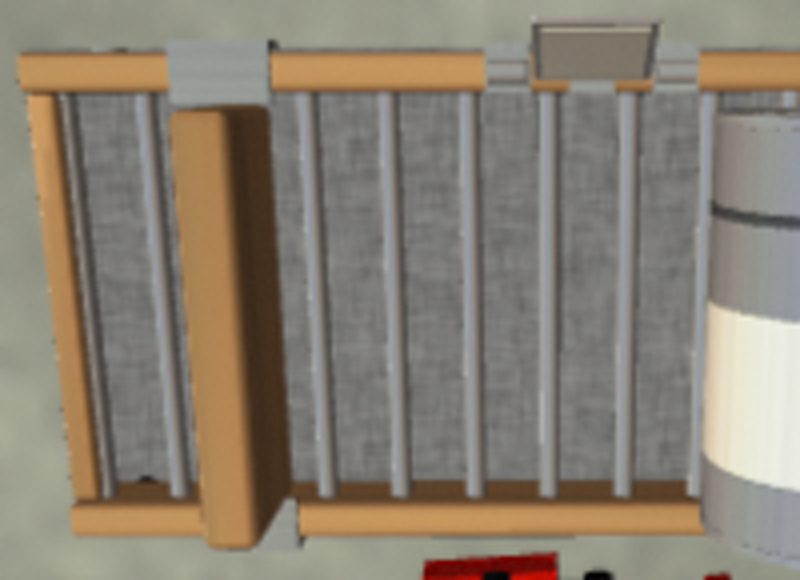

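View pics/w1f.png

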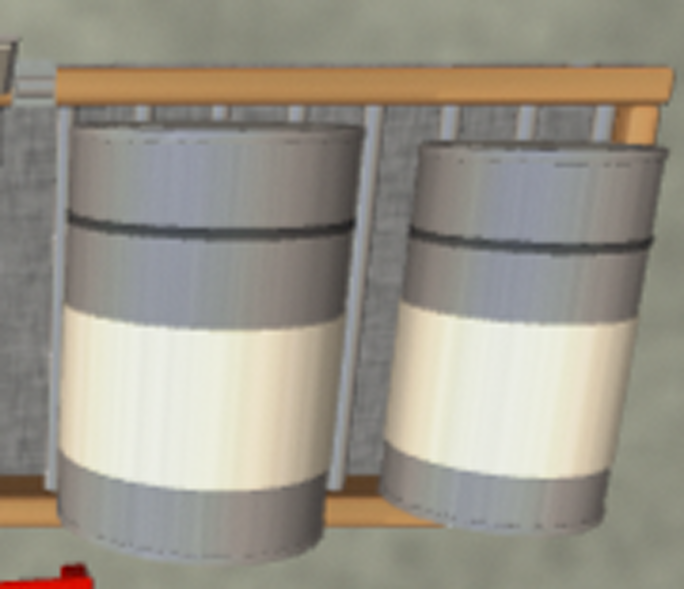

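The plate's foot is at zoomed (591,87), midway between the bars at 547 (rack y=+15) and 628 (-15). So the mark is at rack y = 0. I'll take a second wrist view to get a baseline.

Request:
send_rows --deltas "0 -40 0 0 0 0;0 -85 0 0 0 0;0 -120 0 0 0 0;0 -130 0 0 0 0;0 -130 0 0 0 0"

```text
time_s: 2.75
tcp_pos: [0.5578, -0.1636, 0.3472]
eef_rot: [0.999, 0.038, -0.0, -0.0]
wrist_force: [-0.4, -0.7, 0.4]
width: 0.0003
```

```bash
python3 - <<'E'
from h import *
import pickle
s=monitor.sense(); print(s["time_s"],s["tcp_pos"])
r=cam("wrist");pickle.dump(r,open("w2.pkl","wb"));cv2.imwrite("pics/w2.png",r[0])
cv2.imwrite("pics/w2z.png",cv2.resize(r[0][90:235,60:260],None,fx=4,fy=4,interpolation=cv2.INTER_CUBIC))
cv2.imwrite("pics/w2f.png",cv2.resize(r[0][85:240,240:420],None,fx=3.8,fy=3.8,interpolation=cv2.INTER_CUBIC))
E
```

```text
2.75 [ 0.55780798 -0.16360097  0.34723115]
```

View pics/w2z.png

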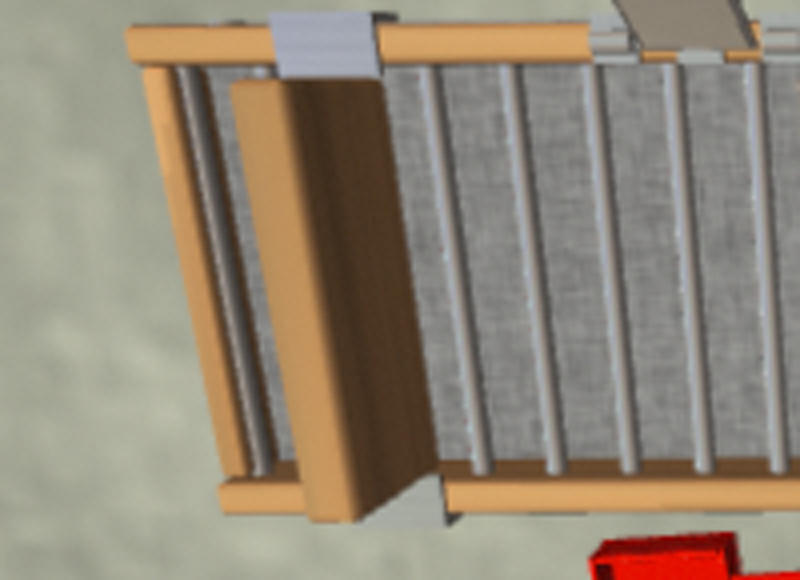

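View pics/w2f.png

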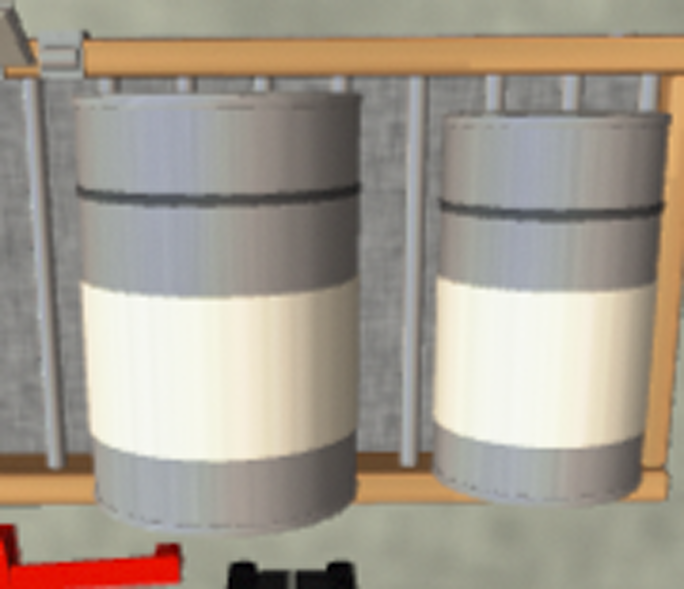

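```bash
cat > m.py <<'E'
from h import *
import pickle
W1=pickle.load(open("w1.pkl","rb"))[1:];W2=pickle.load(open("w2.pkl","rb"))[1:]
a=lambda u,v:ray((180+(u+.5)/4-.5,90+(v+.5)/4-.5),*W1); b=lambda u,v:ray((60+(u+.5)/4-.5,90+(v+.5)/4-.5),*W2)
af=lambda u,v:ray((340+u/3.8-.4,85+v/3.8-.4),*W1); bf=lambda u,v:ray((240+u/3.8-.4,85+v/3.8-.4),*W2)
def z(r,h): return r[0]+r[1]*(h-r[0][2])/r[1][2]
E
python3 - <<'E'
from m import *
def p(n,*r):
    x,e=tri(r);print(n,np.round(x*1000,1),round(e[0]*1000,2));return x
p("railA",a(20,54),b(127,27));p("railB",a(72,536),b(220,513))
p("stop of",a(172,112),b(232,84));p("stop on",a(208,546),b(308,522));p("stop in",a(250,548),b(355,522))
F=[p("bar f",a(u,95),b(w,66)) for u,w in zip((305,388,468,547,628),(430,512,594,673,753))]
N=[p("bar n",a(u,495),b(w,471)) for u,w in zip((325,400,473,548,622),(482,555,630,705,778))]
p("tin far L",af(70,131),bf(76,100));p("tin far R",af(363,127),bf(360,96))
p("clipfoot",a(591,87),b(700,56))
h=.0455
A=z(a(20,54),h);B=z(a(72,536),h);Dn=z(bf(667,500),h);C=z(af(672,68),h)
print(A,B,C,Dn)
A=z(b(127,27),h);B=z(b(220,513),h);print(A,B)
E
```

```text
railA [622.8 162.7  41.6] 0.04
railB [439.6 148.8  43. ] 0.19
stop of [610.   91.8 100.2] 0.54
stop on [464.1  79.4 102.8] 0.38
stop in [462.9  65.8  98. ] 0.0
bar f [616.5  63.8  24.2] 0.36
bar f [619.   32.6  26.1] 0.26
bar f [621.3   3.   24. ] 0.22
bar f [623.6 -26.5  24.6] 0.15
bar f [626.  -56.6  26.5] 0.06
bar n [459.1  51.3  26.6] 0.26
bar n [462.7  20.4  30. ] 0.16
bar n [464.2  -9.1  27.5] 0.12
bar n [466.7 -39.6  28. ] 0.05
bar n [469.7 -69.5  30. ] 0.03
tin far L [621.9 -82.8  76.6] 0.07
tin far R [ 631.4 -181.5   88.3] 0.31
clipfoot [628.2 -41.9  46.1] 0.2
[0.62290305 0.16109563 0.0455    ] [0.44040755 0.1479173  0.0455    ] [ 0.66167013 -0.3083753   0.0455    ] [ 0.4796637  -0.32596164  0.0455    ]
[0.62282522 0.16000386 0.0455    ] [0.44080636 0.14712907 0.0455    ]
```

Request:
send_rows --deltas "-0.3 3 -50 0 0 0;-0.6 7 -100 0 0 0;-1 11 -145 0 0 0.2;-1 13 -170 0 0 0.3;-1 13 -178 0 0 0.3"

```text
time_s: 3.42
tcp_pos: [0.5563, -0.1477, 0.1674]
eef_rot: [0.999, 0.042, -0.001, -0.001]
wrist_force: [0.0, -0.8, 0.7]
width: 0.0005
```

Request:
send_rows --deltas "0 0 0 0 0 0;0 0 -2 0 0 0;0 0 -3 0 0 0;0 0 -4 0 0 0;0 0 -5 0 0 0"

```text
time_s: 4.05
tcp_pos: [0.5575, -0.1496, 0.1644]
eef_rot: [0.999, 0.041, 0.0, 0.0]
wrist_force: [0.3, 0.5, 0.4]
width: 0.0004
```

```bash
python3 - <<'E'
from h import *
s=monitor.sense(); print(s["time_s"],s["tcp_pos"],s["wrist_force"])
c=cam("side");I=c[0];cv2.imwrite("pics/sd3.png",cv2.resize(I[100:240,270:430],None,fx=4,fy=4,interpolation=cv2.INTER_CUBIC))
c=cam("wrist");cv2.imwrite("pics/w3.png",c[0])
E
```

```text
4.05 [ 0.55748515 -0.14962591  0.16444149] [0.28170832 0.52461672 0.43765501]
```

View pics/w3.png

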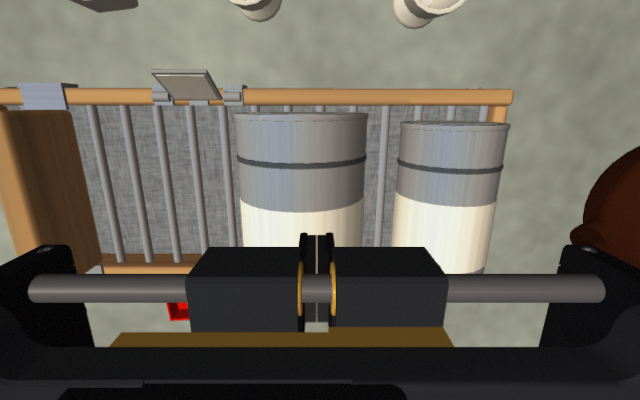

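View pics/sd3.png

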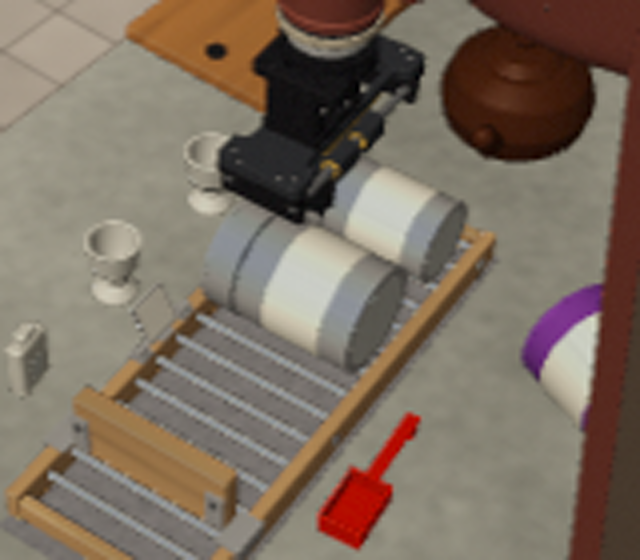

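The fingertips at (318,240) sit just behind the tin's top line at about u=303, as planned. Now I'll descend slowly to find contact.

Request:
send_rows --deltas "0 0 -2 0 0 0;0 0 -4 0 0 0;0 0 -6 0 0 0;0 0 -7 0 0 0;0 0 -8 0 0 0"

```text
time_s: 4.78
tcp_pos: [0.5574, -0.1495, 0.1561]
eef_rot: [0.999, 0.042, -0.0, -0.0]
wrist_force: [-0.5, 0.0, -0.7]
width: 0.0005
```

Request:
send_rows --deltas "0 0 -0.7 0 0 0;0 0 -1.4 0 0 0;0 0 -2 0 0 0;0 0 -2 0 0 0"

```text
time_s: 5.28
tcp_pos: [0.5573, -0.1495, 0.1542]
eef_rot: [0.999, 0.042, -0.0, -0.0]
wrist_force: [0.5, -0.4, 0.1]
width: 0.0009
```

Request:
send_rows --deltas "0 0 -0.5 0 0 0;0 0 -1 0 0 0;0 0 -1 0 0 0"

```text
time_s: 5.65
tcp_pos: [0.5573, -0.1495, 0.1532]
eef_rot: [0.999, 0.042, -0.0, -0.0]
wrist_force: [-0.1, 0.4, 0.7]
width: 0.0008
```

Request:
send_rows --deltas "0 0 -0.5 0 0 0;0 0 -1 0 0 0;0 0 -1 0 0 0"

```text
time_s: 6.02
tcp_pos: [0.5573, -0.1495, 0.1522]
eef_rot: [0.999, 0.042, -0.0, -0.0]
wrist_force: [0.9, -0.8, -0.5]
width: 0.0004
```

Request:
send_rows --deltas "0 0 -0.5 0 0 0;0 0 -1 0 0 0;0 0 -1 0 0 0"

```text
time_s: 6.4
tcp_pos: [0.5574, -0.1495, 0.1512]
eef_rot: [0.999, 0.042, -0.0, -0.0]
wrist_force: [0.6, 0.5, -0.0]
width: 0.0001
```

Request:
send_rows --deltas "0 0 -0.5 0 0 0;0 0 -0.5 0 0 0"

```text
time_s: 6.65
tcp_pos: [0.5573, -0.1495, 0.1507]
eef_rot: [0.999, 0.042, -0.0, -0.0]
wrist_force: [0.4, -0.4, 0.5]
width: 0.0007
```

Request:
send_rows --deltas "0 0 -0.5 0 0 0;0 0 -0.5 0 0 0"

```text
time_s: 6.9
tcp_pos: [0.5573, -0.1495, 0.1502]
eef_rot: [0.999, 0.042, -0.0, -0.0]
wrist_force: [0.6, -0.0, 0.4]
width: 0.0005
```

Request:
send_rows --deltas "0 0 -0.5 0 0 0;0 0 -0.5 0 0 0"

```text
time_s: 7.15
tcp_pos: [0.5573, -0.1495, 0.1497]
eef_rot: [0.999, 0.042, -0.0, -0.0]
wrist_force: [0.2, 0.8, -0.7]
width: 0.0006
```

Request:
send_rows --deltas "0 0 -0.4 0 0 0;0 0 -0.4 0 0 0"

```text
time_s: 7.4
tcp_pos: [0.5574, -0.1495, 0.1493]
eef_rot: [0.999, 0.042, 0.0, -0.0]
wrist_force: [-0.1, -0.1, 0.7]
width: 0.0009
```

Request:
send_rows --deltas "0 0 -0.4 0 0 0;0 0 -0.4 0 0 0"

```text
time_s: 7.65
tcp_pos: [0.5574, -0.1495, 0.1489]
eef_rot: [0.999, 0.042, -0.0, -0.0]
wrist_force: [0.7, 0.2, -0.1]
width: 0.0004
```

Request:
send_rows --deltas "0 0 -0.4 0 0 0;0 0 -0.4 0 0 0"

```text
time_s: 7.9
tcp_pos: [0.5573, -0.1495, 0.1485]
eef_rot: [0.999, 0.042, -0.0, -0.0]
wrist_force: [-0.0, -0.3, 0.3]
width: -0.0
```

Request:
send_rows --deltas "0 0 -0.4 0 0 0;0 0 -0.4 0 0 0"

```text
time_s: 8.15
tcp_pos: [0.5573, -0.1495, 0.1481]
eef_rot: [0.999, 0.042, -0.0, -0.0]
wrist_force: [0.3, 0.4, 0.6]
width: 0.0002
```

```bash
python3 - <<'E'
from h import *
s=monitor.sense(); print(s["time_s"],s["tcp_pos"],s["wrist_force"])
c=cam("wrist");cv2.imwrite("pics/w4.png",cv2.resize(c[0][180:320,220:420],None,fx=4,fy=4))
E
```

```text
8.15 [ 0.55733559 -0.14949015  0.14808474] [0.31039895 0.40943284 0.57897341]
```

View pics/w4.png

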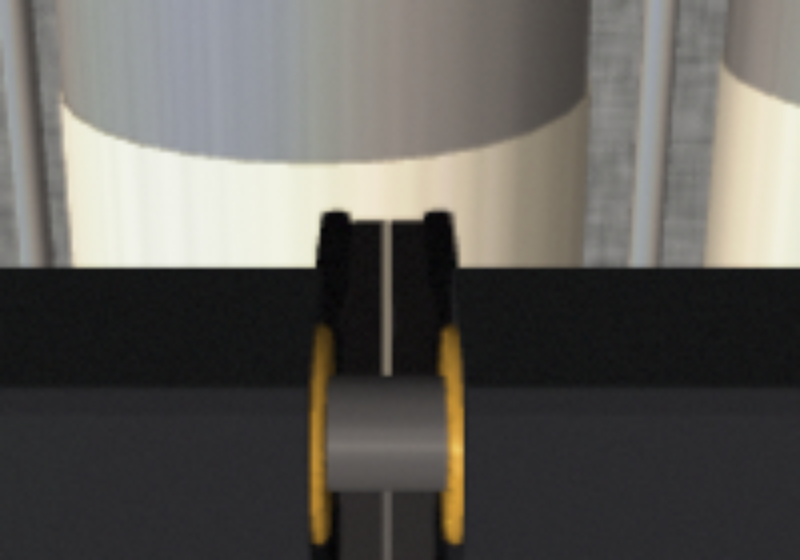

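Request:
send_rows --deltas "0 0 -0.4 0 0 0;0 0 -0.4 0 0 0"

```text
time_s: 8.45
tcp_pos: [0.5573, -0.1495, 0.1477]
eef_rot: [0.999, 0.042, -0.0, -0.0]
wrist_force: [-0.8, 0.2, -0.6]
width: 0.0008
```

Request:
send_rows --deltas "0 0 -0.4 0 0 0;0 0 -0.4 0 0 0"

```text
time_s: 8.7
tcp_pos: [0.5573, -0.1495, 0.1473]
eef_rot: [0.999, 0.042, -0.0, -0.0]
wrist_force: [0.4, 1.0, 0.0]
width: 0.0006
```

Request:
send_rows --deltas "0 0 -0.4 0 0 0;0 0 -0.4 0 0 0"

```text
time_s: 8.95
tcp_pos: [0.5573, -0.1495, 0.1469]
eef_rot: [0.999, 0.042, -0.0, -0.0]
wrist_force: [-0.0, -0.1, 0.3]
width: 0.0009
```

Request:
send_rows --deltas "0 0 2 0 0 0;0 0 3.5 0 0 0;-0.5 6 3.5 0 0 0;-1 11 3.5 0 0 0;-1 11 3.5 0 0 0"

```text
time_s: 9.57
tcp_pos: [0.5563, -0.1379, 0.1504]
eef_rot: [0.999, 0.042, -0.0, -0.0]
wrist_force: [-0.4, 0.7, 0.6]
width: 0.0003
```

Request:
send_rows --deltas "0 0 -0.5 0 0 0;0 0 -1 0 0 0;0 0 -1.5 0 0 0;0 0 -1.5 0 0 0"

```text
time_s: 10.07
tcp_pos: [0.5563, -0.1385, 0.1489]
eef_rot: [0.999, 0.041, -0.0, -0.0]
wrist_force: [-0.4, -0.3, -0.5]
width: 0.0006
```

Request:
send_rows --deltas "0 0 -0.4 0 0 0;0 0 -0.8 0 0 0;0 0 -0.8 0 0 0"

```text
time_s: 10.45
tcp_pos: [0.5563, -0.1385, 0.1481]
eef_rot: [0.999, 0.042, -0.0, -0.0]
wrist_force: [0.2, -0.7, 1.1]
width: 0.0005
```

Request:
send_rows --deltas "0 0 -0.4 0 0 0;0 0 -0.4 0 0 0"

```text
time_s: 10.7
tcp_pos: [0.5564, -0.1385, 0.1477]
eef_rot: [0.999, 0.042, -0.0, -0.0]
wrist_force: [-0.0, 0.2, 0.3]
width: 0.0003
```

Request:
send_rows --deltas "0 0 -0.4 0 0 0;0 0 -0.4 0 0 0"

```text
time_s: 10.95
tcp_pos: [0.5564, -0.1385, 0.1473]
eef_rot: [0.999, 0.042, -0.0, -0.0]
wrist_force: [0.8, 0.0, -0.6]
width: 0.0009
```

Request:
send_rows --deltas "0 0 -0.4 0 0 0;0 0 -0.4 0 0 0"

```text
time_s: 11.2
tcp_pos: [0.5563, -0.1385, 0.1469]
eef_rot: [0.999, 0.042, -0.0, -0.0]
wrist_force: [-0.8, 1.1, -0.8]
width: 0.0004
```

Request:
send_rows --deltas "0 0 -0.4 0 0 0;0 0 -0.4 0 0 0"

```text
time_s: 11.45
tcp_pos: [0.5564, -0.1385, 0.1465]
eef_rot: [0.999, 0.042, -0.0, -0.0]
wrist_force: [0.9, -0.6, 1.1]
width: 0.0003
```

Request:
send_rows --deltas "0 0 -0.4 0 0 0;0 0 -0.4 0 0 0"

```text
time_s: 11.7
tcp_pos: [0.5563, -0.1385, 0.1461]
eef_rot: [0.999, 0.042, -0.0, -0.0]
wrist_force: [-0.2, 0.0, -0.2]
width: -0.0001
```

```bash
python3 - <<'E'
from h import *
s=monitor.sense(); print(s["time_s"],s["tcp_pos"],s["wrist_force"],s["joint_torque"])
print(R.from_quat(s["eef_rot"]).as_matrix()[:,2])
c=cam("wrist");cv2.imwrite("pics/w5.png",cv2.resize(c[0][180:320,220:420],None,fx=4,fy=4))
tip=np.array(s["tcp_pos"])-[0,0,.022]
c=cam("scene");print(proj(tip,*c[1:]));cv2.imwrite("pics/sc5.png",cv2.resize(c[0][100:240,215:375],None,fx=4,fy=4,interpolation=cv2.INTER_CUBIC))
E
```

```text
11.7 [ 0.55633578 -0.13846293  0.14608795] [-0.22513251  0.01254967 -0.18383161] [-1.70240088e-03 -4.47075891e+01 -3.67263079e+01  6.33273250e-02
 -5.67041128e-02  4.92787865e-05]
[-1.13804239e-04  3.50586456e-05 -9.99999993e-01]
[282.06077015 167.29921224]
```

View pics/w5.png

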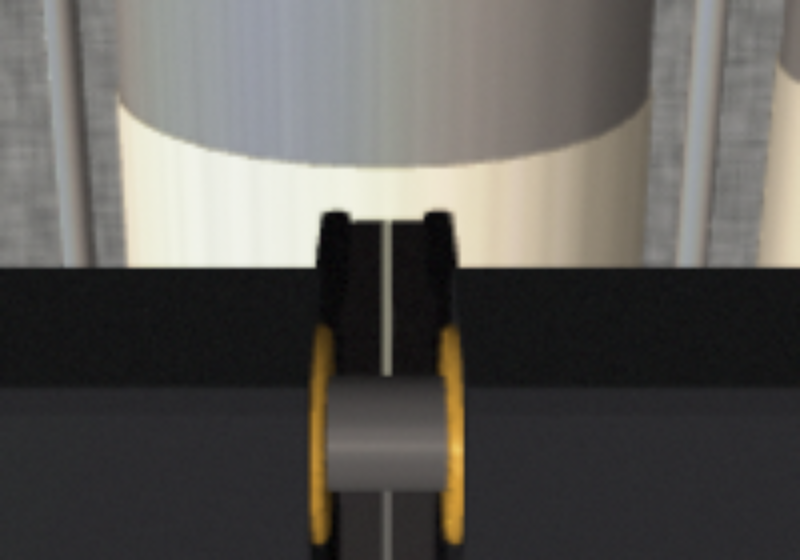

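View pics/sc5.png

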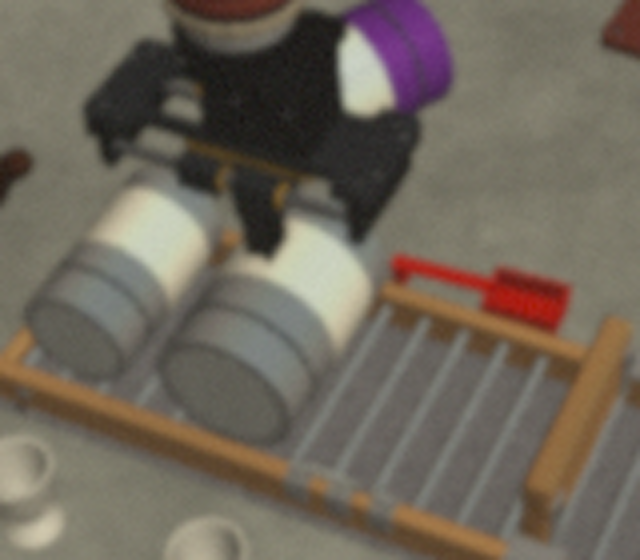

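Request:
send_rows --deltas "0 0 -0.4 0 0 0;0 0 -0.4 0 0 0"

```text
time_s: 12.05
tcp_pos: [0.5563, -0.1385, 0.1457]
eef_rot: [0.999, 0.042, -0.0, -0.0]
wrist_force: [0.1, -0.3, -0.1]
width: 0.0002
```

Request:
send_rows --deltas "0 0 -0.4 0 0 0;0 0 -0.4 0 0 0"

```text
time_s: 12.3
tcp_pos: [0.5563, -0.1385, 0.1453]
eef_rot: [0.999, 0.042, -0.0, -0.0]
wrist_force: [-0.3, 0.5, 0.2]
width: 0.0004
```

Request:
send_rows --deltas "0 0 -0.4 0 0 0;0 0 -0.4 0 0 0"

```text
time_s: 12.55
tcp_pos: [0.5564, -0.1385, 0.1449]
eef_rot: [0.999, 0.042, -0.0, -0.0]
wrist_force: [0.3, -0.3, 0.0]
width: 0.0001
```

Request:
send_rows --deltas "0 0 -0.4 0 0 0;0 0 -0.4 0 0 0"

```text
time_s: 12.8
tcp_pos: [0.5564, -0.1385, 0.1445]
eef_rot: [0.999, 0.042, -0.0, -0.0]
wrist_force: [0.2, -0.2, 0.2]
width: 0.0007
```

Request:
send_rows --deltas "0 0 -0.5 0 0 0;0 0 -0.5 0 0 0"

```text
time_s: 13.05
tcp_pos: [0.5563, -0.1385, 0.144]
eef_rot: [0.999, 0.042, -0.0, -0.0]
wrist_force: [-0.5, 0.6, -0.8]
width: 0.0008
```

Request:
send_rows --deltas "0 0 -0.5 0 0 0;0 0 -0.5 0 0 0"

```text
time_s: 13.3
tcp_pos: [0.5563, -0.1385, 0.1435]
eef_rot: [0.999, 0.042, -0.0, -0.0]
wrist_force: [0.2, 0.5, 0.1]
width: 0.001
```

Request:
send_rows --deltas "0 0 -0.5 0 0 0;0 0 -0.5 0 0 0"

```text
time_s: 13.55
tcp_pos: [0.5563, -0.1385, 0.143]
eef_rot: [0.999, 0.042, -0.0, -0.0]
wrist_force: [0.2, -0.2, -0.1]
width: 0.0003
```

Request:
send_rows --deltas "0 0 -0.5 0 0 0;0 0 -0.5 0 0 0"

```text
time_s: 13.8
tcp_pos: [0.5563, -0.1385, 0.1425]
eef_rot: [0.999, 0.042, -0.0, -0.0]
wrist_force: [-0.8, -0.3, -0.1]
width: 0.0003
```

```bash
python3 - <<'E'
from h import *
print([x for x in dir(robot) if x[0]!='_'],[x for x in dir(monitor) if x[0]!='_'])
s=monitor.sense()
c=cam("wrist");cv2.imwrite("pics/w6.png",cv2.resize(c[0][180:320,220:420],None,fx=4,fy=4))
tip=np.array(s["tcp_pos"])-[0,0,.022]
c=cam("scene");cv2.imwrite("pics/sc6.png",cv2.resize(c[0][125:190,240:320],None,fx=8,fy=8,interpolation=cv2.INTER_CUBIC));print("scene",proj(tip,*c[1:]))
c=cam("side");print("side",proj(tip,*c[1:]));cv2.imwrite("pics/sd6.png",cv2.resize(c[0][130:195,310:390],None,fx=8,fy=8,interpolation=cv2.INTER_CUBIC))
E
```

```text
['Unreachable', 'tip_reach'] ['sense']
scene [282.1775316 168.2419721]
side [346.34941139 161.37776167]
```

View pics/w6.png

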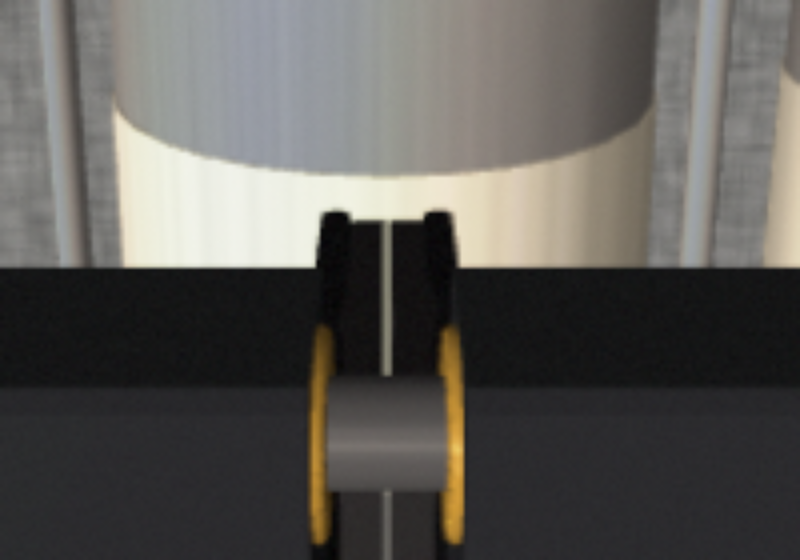

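View pics/sc6.png

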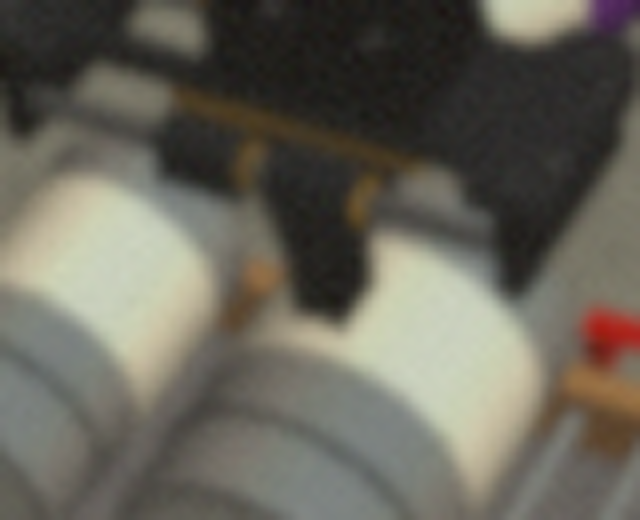

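View pics/sd6.png

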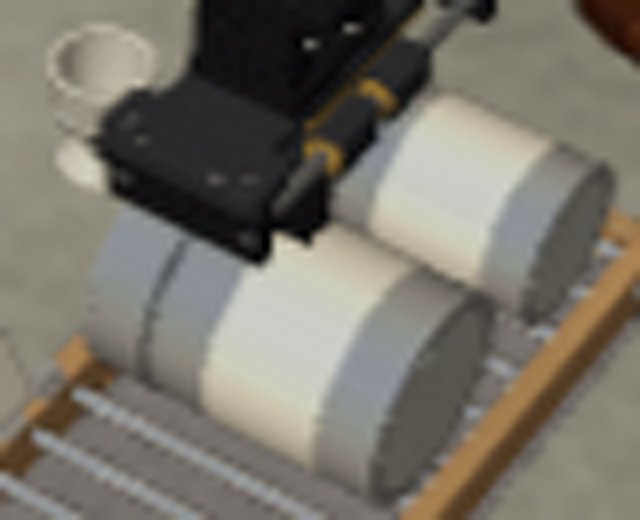

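```bash
python3 - <<'E'
from h import *
s=monitor.sense(); c=cam("wrist")
o,d=ray((220+386/4-.4,180+215/4-.4),*c[1:])
Rm=R.from_quat(s["eef_rot"]).as_matrix()
ot=Rm.T@(o-s["tcp_pos"]);dt=Rm.T@d
for z in (.0,.01,.014,.018,.022): print(z,ot+dt*(z-ot[2])/dt[2])
# cream/grey edge of tin at top: pixel (385,175)
o,d=ray((220+386/4-.4,180+175/4-.4),*c[1:])
for z in (.12,.124,.128,.132): print(z,o+d*(z-o[2])/d[2])
W=__import__("pickle").load(open("w2.pkl","rb"))
o2,d2=ray((240+222/3.8-.4,85+296/3.8-.4),*W[1:])
print("edge in w2")
for z in (.12,.124,.128,.132,.136): print(z,o2+d2*(z-o2[2])/d2[2])
c=cam("scene")
for z in(.1205,.124,.128,.132): print(proj([.5563,-.1385,z],*c[1:]))
E
```

```text
0.0 [ 0.00820997 -0.00020731  0.        ]
0.01 [ 0.00397945 -0.00020599  0.01      ]
0.014 [ 0.00228724 -0.00020547  0.014     ]
0.018 [ 0.00059504 -0.00020494  0.018     ]
0.022 [-0.00109717 -0.00020441  0.022     ]
0.12 [ 0.56186664 -0.13781916  0.12      ]
0.124 [ 0.5634061  -0.13769023  0.124     ]
0.128 [ 0.56494557 -0.13756129  0.128     ]
0.132 [ 0.56648504 -0.13743236  0.132     ]
edge in w2
0.12 [ 0.56439682 -0.13999513  0.12      ]
0.124 [ 0.56511944 -0.14017536  0.124     ]
0.128 [ 0.56584206 -0.1403556   0.128     ]
0.132 [ 0.56656467 -0.14053583  0.132     ]
0.136 [ 0.56728729 -0.14071607  0.136     ]
[282.17272122 168.22304062]
[282.0589314  167.30849303]
[281.92813081 166.25722698]
[281.79651758 165.19942974]
```

Request:
send_rows --deltas "0 0 -0.4 0 0 0;0 0 -0.4 0 0 0"

```text
time_s: 14.3
tcp_pos: [0.5563, -0.1385, 0.1421]
eef_rot: [0.999, 0.042, -0.0, -0.0]
wrist_force: [0.2, 0.3, 0.5]
width: -0.0002
```

Request:
send_rows --deltas "0 0 -0.4 0 0 0;0 0 -0.4 0 0 0"

```text
time_s: 14.55
tcp_pos: [0.5563, -0.1385, 0.1417]
eef_rot: [0.999, 0.042, -0.0, -0.0]
wrist_force: [1.0, -0.3, 0.6]
width: 0.0004
```

Request:
send_rows --deltas "0 0 -0.4 0 0 0;0 0 -0.4 0 0 0"

```text
time_s: 14.8
tcp_pos: [0.5563, -0.1385, 0.1413]
eef_rot: [0.999, 0.042, -0.0, -0.0]
wrist_force: [-0.2, 0.4, 1.2]
width: 0.0006
```

Request:
send_rows --deltas "0 0 -0.4 0 0 0;0 0 -0.4 0 0 0"

```text
time_s: 15.05
tcp_pos: [0.5564, -0.1385, 0.1409]
eef_rot: [0.999, 0.042, -0.0, -0.0]
wrist_force: [-0.1, -0.5, 0.0]
width: 0.0004
```

Request:
send_rows --deltas "0 0 -0.5 0 0 0;0 0 -0.5 0 0 0"

```text
time_s: 15.3
tcp_pos: [0.5563, -0.1385, 0.1404]
eef_rot: [0.999, 0.042, -0.0, -0.0]
wrist_force: [-0.3, 0.5, 0.3]
width: 0.0008
```

Request:
send_rows --deltas "0 0 -0.5 0 0 0;0 0 -0.5 0 0 0"

```text
time_s: 15.55
tcp_pos: [0.5563, -0.1385, 0.1399]
eef_rot: [0.999, 0.042, -0.0, -0.0]
wrist_force: [0.4, -0.3, 0.0]
width: 0.0003
```

Request:
send_rows --deltas "0 0 -0.5 0 0 0;0 0 -0.5 0 0 0"

```text
time_s: 15.8
tcp_pos: [0.5563, -0.1385, 0.1394]
eef_rot: [0.999, 0.042, -0.0, -0.0]
wrist_force: [0.7, -0.2, 0.4]
width: 0.0004
```

```bash
python3 - <<'E'
from h import *
s=monitor.sense();print(s["tcp_pos"],s["wrist_force"])
c=cam("scene");cv2.imwrite("pics/sc7.png",cv2.resize(c[0][125:190,240:320],None,fx=8,fy=8,interpolation=cv2.INTER_CUBIC))
E
```

```text
[ 0.55633256 -0.13848436  0.13937354] [ 0.71074146 -0.16121172  0.41249139]
```

View pics/sc7.png

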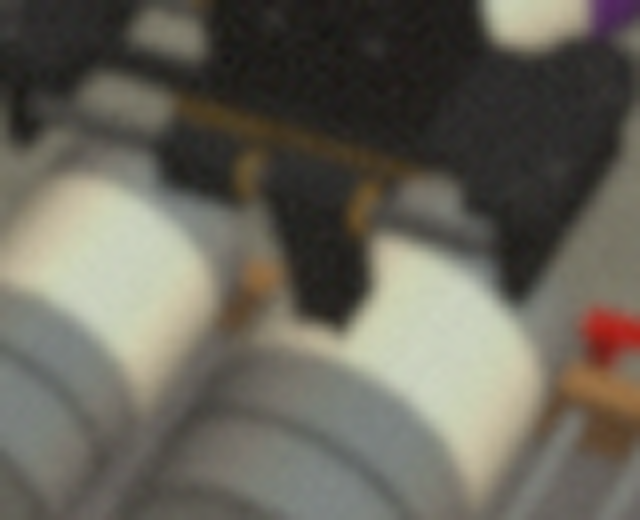

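```bash
python3 - <<'E'
from h import *
s=monitor.sense(); w=cam("wrist"); c=cam("scene"); d=cam("side")
r1=ray((220+386/4-.4,180+213/4-.4),*w[1:])
r2=ray((240+332/8-.4,125+322/8-.4),*c[1:])
x,e=tri([r1,r2]);print(x,e, R.from_quat(s["eef_rot"]).as_matrix().T@(x-s["tcp_pos"]))
for p in ([.5563,-.1385,.1174],[.5658,-.1378,.1424],[.5658,-.1378,.1354]): print(proj(p,*c[1:]))
# tcp-related check: flange features? slide rod
cv2.imwrite("pics/sd7.png",cv2.resize(d[0][130:195,310:390],None,fx=8,fy=8,interpolation=cv2.INTER_CUBIC))
cv2.imwrite("pics/w7.png",w[0])
E
```

```text
[ 0.56346745 -0.13680831  0.1395886 ] [np.float64(0.0015242916540823311), np.float64(0.001524291654082369)] [ 0.0072291  -0.00106757 -0.00019087]
[282.2729957  169.02896326]
[279.69796985 164.88197943]
[279.94238297 166.75567669]
```

View pics/sd7.png

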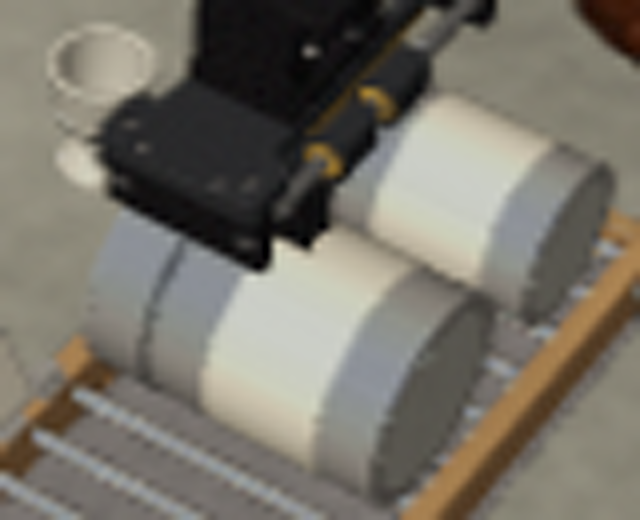

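View pics/w7.png

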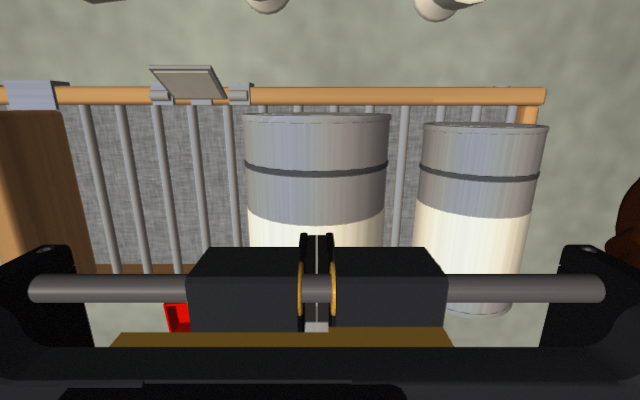

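Request:
send_rows --deltas "0 0 -0.4 0 0 0;0 0 -0.8 0 0 0"

```text
time_s: 16.25
tcp_pos: [0.5564, -0.1385, 0.1386]
eef_rot: [0.999, 0.042, -0.0, -0.0]
wrist_force: [-0.4, -0.1, -0.5]
width: 0.0006
```

Request:
send_rows --deltas "0 0 -0.4 0 0 0;0 0 -0.8 0 0 0"

```text
time_s: 16.5
tcp_pos: [0.5564, -0.1385, 0.1378]
eef_rot: [0.999, 0.042, -0.0, -0.0]
wrist_force: [1.0, -0.2, 0.2]
width: 0.0003
```

Request:
send_rows --deltas "0 0 -0.4 0 0 0;0 0 -0.8 0 0 0"

```text
time_s: 16.75
tcp_pos: [0.5564, -0.1385, 0.137]
eef_rot: [0.999, 0.042, 0.0, -0.0]
wrist_force: [0.3, -0.6, -1.0]
width: 0.0004
```

Request:
send_rows --deltas "0 0 -0.4 0 0 0;0 0 -0.8 0 0 0"

```text
time_s: 17.0
tcp_pos: [0.5564, -0.1385, 0.1362]
eef_rot: [0.999, 0.042, 0.0, -0.0]
wrist_force: [0.4, -0.3, 0.8]
width: 0.0004
```

Request:
send_rows --deltas "0 0 -0.4 0 0 0;0 0 -0.8 0 0 0"

```text
time_s: 17.25
tcp_pos: [0.5564, -0.1385, 0.1355]
eef_rot: [0.999, 0.042, 0.0, 0.0]
wrist_force: [0.7, -0.3, 0.1]
width: 0.0005
```

Request:
send_rows --deltas "0 0 -0.4 0 0 0;0 0 -0.8 0 0 0"

```text
time_s: 17.5
tcp_pos: [0.5564, -0.1385, 0.1346]
eef_rot: [0.999, 0.042, -0.0, -0.0]
wrist_force: [0.4, 0.2, -0.4]
width: 0.0001
```

Request:
send_rows --deltas "0 0 -0.4 0 0 0;0 0 -0.8 0 0 0"

```text
time_s: 17.75
tcp_pos: [0.5564, -0.1385, 0.1338]
eef_rot: [0.999, 0.042, -0.0, 0.0]
wrist_force: [0.6, 0.2, 0.0]
width: 0.0009
```

```bash
python3 - <<'E'
from h import *
s=monitor.sense();print(s["tcp_pos"],s["wrist_force"])
c=cam("scene");cv2.imwrite("pics/sc8.png",cv2.resize(c[0][125:190,240:320],None,fx=8,fy=8,interpolation=cv2.INTER_CUBIC))
c=cam("side");cv2.imwrite("pics/sd8.png",cv2.resize(c[0][130:195,310:390],None,fx=8,fy=8,interpolation=cv2.INTER_CUBIC))
E
```

```text
[ 0.55637142 -0.13846267  0.13378789] [0.62224209 0.17350663 0.00449306]
```

View pics/sc8.png

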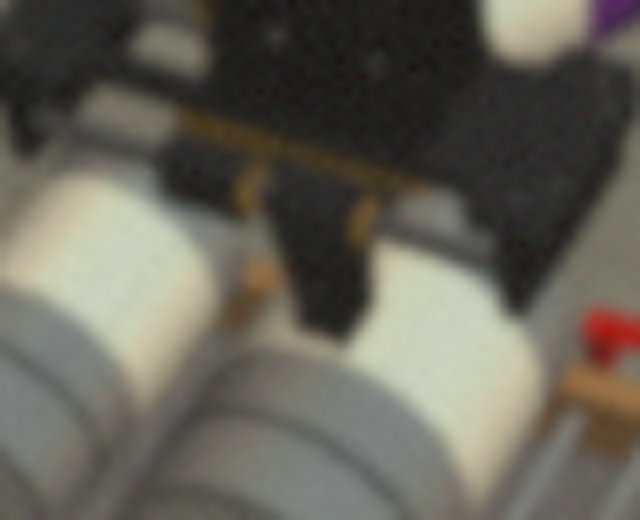

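View pics/sd8.png

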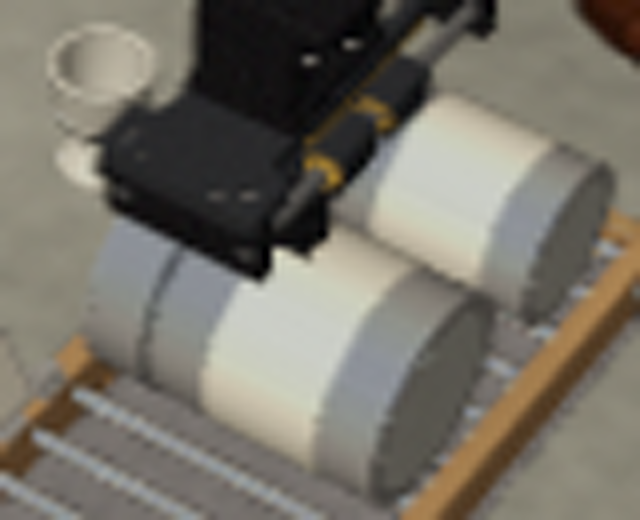

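The tip's bottom edge is at zoomed (330,338) and the band edge below it on the tin is at (330,350), so about 4-5 mm remain. The real tips sit well short of the 22 mm reach given in the text.

Request:
send_rows --deltas "0 0 -0.5 0 0 0;0 0 -1 0 0 0"

```text
time_s: 18.1
tcp_pos: [0.5564, -0.1385, 0.1328]
eef_rot: [0.999, 0.042, 0.0, 0.0]
wrist_force: [0.1, 0.6, -0.1]
width: 0.0004
```

Request:
send_rows --deltas "0 0 -0.4 0 0 0;0 0 -0.8 0 0 0"

```text
time_s: 18.35
tcp_pos: [0.5564, -0.1385, 0.132]
eef_rot: [0.999, 0.042, -0.0, -0.0]
wrist_force: [-0.4, 0.1, -0.3]
width: 0.0005
```

Request:
send_rows --deltas "0 0 -0.4 0 0 0;0 0 -0.8 0 0 0"

```text
time_s: 18.6
tcp_pos: [0.5564, -0.1385, 0.1312]
eef_rot: [0.999, 0.042, 0.0, -0.0]
wrist_force: [-0.2, 0.3, -0.5]
width: 0.0005
```

Request:
send_rows --deltas "0 0 -0.4 0 0 0;0 0 -0.8 0 0 0"

```text
time_s: 18.85
tcp_pos: [0.5564, -0.1385, 0.1304]
eef_rot: [0.999, 0.042, -0.0, -0.0]
wrist_force: [0.4, -0.0, 0.2]
width: 0.0008
```

Request:
send_rows --deltas "0 0 -0.4 0 0 0;0 0 -0.8 0 0 0"

```text
time_s: 19.1
tcp_pos: [0.5564, -0.1385, 0.1296]
eef_rot: [0.999, 0.042, -0.0, 0.0]
wrist_force: [-0.0, 0.3, -0.3]
width: 0.0006
```

Request:
send_rows --deltas "0 0 -0.4 0 0 0;0 0 -0.8 0 0 0"

```text
time_s: 19.35
tcp_pos: [0.5564, -0.1385, 0.1292]
eef_rot: [0.999, 0.042, 0.0, 0.0]
wrist_force: [-2.8, 0.1, 4.0]
width: 0.0005
```

Contact: 4 N up at TCP z 0.1292. I'll check where the contact is.

```bash
python3 - <<'E'
from h import *
s=monitor.sense();print(s["tcp_pos"],s["wrist_force"],s["torque"])
c=cam("wrist");cv2.imwrite("pics/w9.png",cv2.resize(c[0][180:320,220:420],None,fx=4,fy=4))
s=monitor.sense();print(s["tcp_pos"],s["wrist_force"],s["torque"])
c=cam("scene");cv2.imwrite("pics/sc9.png",cv2.resize(c[0][125:190,240:320],None,fx=8,fy=8,interpolation=cv2.INTER_CUBIC))
s=monitor.sense();print(s["tcp_pos"],s["wrist_force"],s["torque"])
E
```

```text
[ 0.5564241  -0.13854149  0.12917195] [-2.76668286  0.06835808  4.01909293] [0.12989316 0.29906173 0.05685369]
[ 0.55643222 -0.13851216  0.12920966] [-2.1207906   0.72897436  2.74668514] [6.12821586e-02 2.62542079e-01 4.90662187e-06]
[ 0.55642088 -0.13853936  0.12918777] [-1.29021155  0.81196309  4.41104446] [0.13484603 0.29109527 0.01805726]
```

View pics/sc9.png

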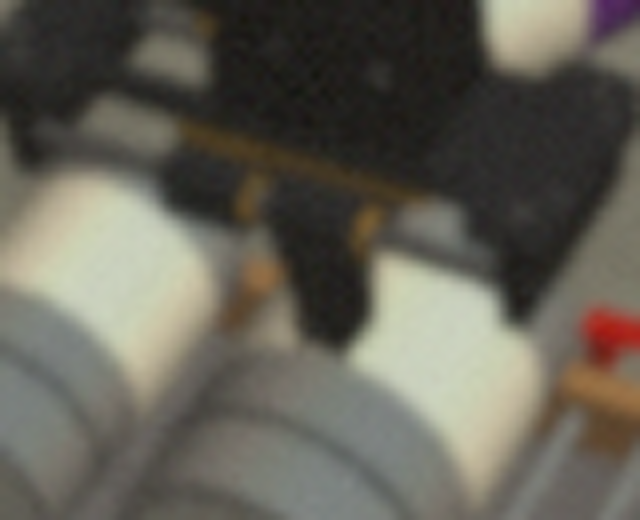

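View pics/w9.png

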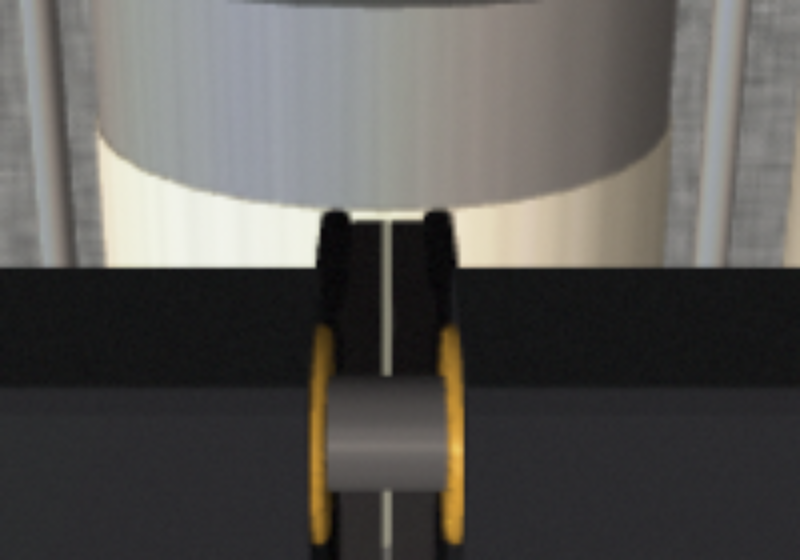

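Visually the tips now touch the tin top at the band edge, and the TCP is at the tin-top height (0.129). I'll lift, step back 14 mm and touch again for the first stroke.

Request:
send_rows --deltas "0 0 2 0 0 0;0.6 -7 2.5 0 0 0;1.1 -14 2.5 0 0 0;1.1 -14 1.2 0 0 0;1.1 -14 0.6 0 0 0"

```text
time_s: 20.08
tcp_pos: [0.5573, -0.1526, 0.1291]
eef_rot: [0.999, 0.041, -0.0, -0.0]
wrist_force: [-0.2, 1.0, -0.1]
width: 0.0006
```

Request:
send_rows --deltas "0 0 -0.3 0 0 0;0 0 -0.6 0 0 0;0 0 -0.6 0 0 0"

```text
time_s: 20.45
tcp_pos: [0.5575, -0.1524, 0.1289]
eef_rot: [0.999, 0.042, 0.0, 0.0]
wrist_force: [-0.1, 0.5, -0.4]
width: 0.0005
```

Request:
send_rows --deltas "0 0 -0.3 0 0 0;0 0 -0.3 0 0 0"

```text
time_s: 20.7
tcp_pos: [0.5575, -0.1525, 0.1286]
eef_rot: [0.999, 0.042, 0.0, -0.0]
wrist_force: [-0.6, 0.7, 1.0]
width: 0.0001
```

Request:
send_rows --deltas "0 0 -0.3 0 0 0;0 0 -0.3 0 0 0"

```text
time_s: 20.95
tcp_pos: [0.5576, -0.1525, 0.1284]
eef_rot: [0.999, 0.042, 0.0, 0.0]
wrist_force: [-0.5, 0.6, 1.1]
width: 0.0007
```

Request:
send_rows --deltas "0 0 -0.4 0 0 0;0 0 -0.4 0 0 0"

```text
time_s: 21.2
tcp_pos: [0.5577, -0.1526, 0.1282]
eef_rot: [0.999, 0.042, 0.0, 0.0]
wrist_force: [-0.5, 0.5, 2.4]
width: 0.0005
```

Request:
send_rows --deltas "0 0 -0.4 0 0 0;-0.15 2 0.05 0 0 0;-0.3 4 0.45 0 0 0;-0.5 6 0.85 0 0 0;-0.65 8 1.15 0 0 0"

```text
time_s: 21.82
tcp_pos: [0.5571, -0.1449, 0.1296]
eef_rot: [0.999, 0.042, 0.0, 0.001]
wrist_force: [-1.8, -1.8, 6.8]
width: 0.0004
```

Request:
send_rows --deltas "-0.15 2 0.3 0 0 0;-0.3 4 0.6 0 0 0;-0.5 6 0.8 0 0 0;-0.65 8 0.95 0 0 0;-0.8 10 1.1 0 0 0"

```text
time_s: 22.45
tcp_pos: [0.5562, -0.1347, 0.1308]
eef_rot: [0.999, 0.042, 0.0, 0.0]
wrist_force: [-1.8, -1.7, 7.5]
width: 0.0005
```

Request:
send_rows --deltas "-0.15 2 0.12 0 0 0;-0.3 4 0.22 0 0 0;-0.5 6 0.3 0 0 0;-0.65 8 0.35 0 0 0;-0.8 10 0.38 0 0 0"

```text
time_s: 23.08
tcp_pos: [0.5554, -0.1245, 0.1312]
eef_rot: [0.999, 0.042, 0.0, 0.0]
wrist_force: [-2.1, -0.6, 7.4]
width: 0.0007
```

Request:
send_rows --deltas "-0.15 2 0 0 0 0;-0.3 4 0 0 0 0;-0.5 6 -0.03 0 0 0;-0.65 8 -0.08 0 0 0;-0.8 10 -0.15 0 0 0"

```text
time_s: 23.7
tcp_pos: [0.5546, -0.1143, 0.1311]
eef_rot: [0.999, 0.042, 0.0, 0.0]
wrist_force: [-2.7, 0.1, 7.3]
width: 0.0005
```

Request:
send_rows --deltas "-0.15 2 -0.08 0 0 0;-0.3 4 -0.2 0 0 0;-0.5 6 -0.38 0 0 0;-0.65 8 -0.6 0 0 0;-0.8 10 -0.85 0 0 0"

```text
time_s: 24.32
tcp_pos: [0.5538, -0.104, 0.1301]
eef_rot: [0.999, 0.042, 0.0, -0.0]
wrist_force: [-2.3, 2.6, 6.6]
width: 0.0001
```

Request:
send_rows --deltas "-0.15 2 -0.28 0 0 0;-0.3 4 -0.6 0 0 0;-0.5 6 -0.97 0 0 0;-0.65 8 -1.35 0 0 0;-0.8 10 -1.75 0 0 0"

```text
time_s: 24.95
tcp_pos: [0.5529, -0.0937, 0.1281]
eef_rot: [0.999, 0.042, 0.0, -0.001]
wrist_force: [-1.7, 1.3, 6.2]
width: 0.0004
```

Request:
send_rows --deltas "-0.1 1.5 -0.3 0 0 0;-0.1 1.5 2 0 0 0;-0.1 1.5 6 0 0 0;1 -12 6 0 0 0;2 -26 5 0 0 0"

```text
time_s: 25.58
tcp_pos: [0.5549, -0.1215, 0.1327]
eef_rot: [0.999, 0.042, 0.0, 0.0]
wrist_force: [-0.4, 0.7, -0.2]
width: 0.0004
```

```bash
python3 - <<'E'
from h import *
s=monitor.sense();print(s["tcp_pos"],s["wrist_force"])
c=cam("wrist");cv2.imwrite("pics/w10.png",c[0])
E
```

```text
[ 0.55492383 -0.12153842  0.13266215] [-0.42018441  0.72178335 -0.22378457]
```

View pics/w10.png

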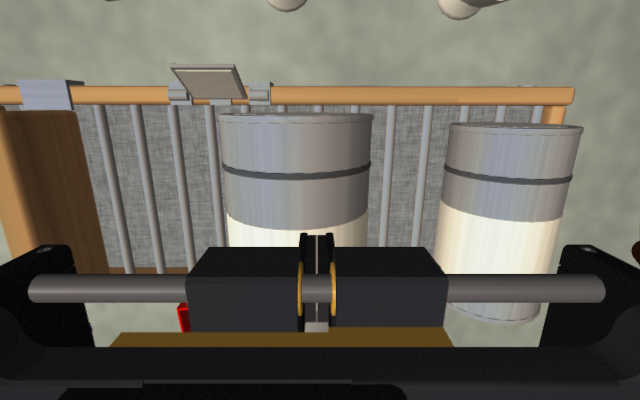

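The tin has moved one gap, with two bars (u≈385 and 422) now visible behind it. Second stroke.

Request:
send_rows --deltas "0 0 -2.5 0 0 0;0 0 -3.9 0 0 0;0 0 -4.4 0 0 0;0 0 -4.9 0 0 0;0 0 -4.9 0 0 0"

```text
time_s: 26.25
tcp_pos: [0.5548, -0.1206, 0.1285]
eef_rot: [0.999, 0.042, -0.0, 0.0]
wrist_force: [-3.9, -0.9, 5.1]
width: 0.0004
```

Request:
send_rows --deltas "-0.25 2 0.25 0 0 0;-0.5 4 0.6 0 0 0;-0.7 6 0.95 0 0 0;-0.9 8 1.25 0 0 0;-1.1 10 1.55 0 0 0"

```text
time_s: 26.88
tcp_pos: [0.5539, -0.1107, 0.1302]
eef_rot: [0.999, 0.042, 0.0, 0.0]
wrist_force: [-2.5, -2.1, 4.9]
width: 0.0008
```

Request:
send_rows --deltas "-0.2 2 0.05 0 0 0;-0.4 4 0.22 0 0 0;-0.6 6 0.36 0 0 0;-0.75 8 0.5 0 0 0;-0.9 10 0.6 0 0 0"

```text
time_s: 27.5
tcp_pos: [0.5531, -0.1005, 0.1311]
eef_rot: [0.999, 0.042, 0.0, 0.0]
wrist_force: [-3.1, -2.1, 7.5]
width: 0.0001
```

Request:
send_rows --deltas "-0.2 2 0.08 0 0 0;-0.4 4 0.15 0 0 0;-0.55 6 0.19 0 0 0;-0.7 8 0.22 0 0 0;-0.85 10 0.23 0 0 0"

```text
time_s: 28.12
tcp_pos: [0.5524, -0.0903, 0.1313]
eef_rot: [0.999, 0.042, 0.0, 0.0]
wrist_force: [-2.1, 0.6, 6.4]
width: 0.0002
```

Request:
send_rows --deltas "-0.15 2 -0.05 0 0 0;-0.3 4 -0.08 0 0 0;-0.5 6 -0.12 0 0 0;-0.65 8 -0.18 0 0 0;-0.8 10 -0.28 0 0 0"

```text
time_s: 28.75
tcp_pos: [0.5515, -0.08, 0.1308]
eef_rot: [0.999, 0.042, 0.0, -0.0]
wrist_force: [-1.5, 0.7, 5.8]
width: 0.0008
```

Request:
send_rows --deltas "-0.15 2 -0.2 0 0 0;-0.3 4 -0.4 0 0 0;-0.5 6 -0.63 0 0 0;-0.65 8 -0.9 0 0 0;-0.8 10 -1.2 0 0 0"

```text
time_s: 29.38
tcp_pos: [0.5507, -0.0697, 0.1294]
eef_rot: [0.999, 0.042, 0.0, -0.0]
wrist_force: [-1.5, 1.6, 4.4]
width: 0.0005
```

Request:
send_rows --deltas "-0.15 2 -0.45 0 0 0;-0.3 4 -0.85 0 0 0;-0.5 6 -1.25 0 0 0;-0.65 8 -1.65 0 0 0;-0.8 10 -2.1 0 0 0"

```text
time_s: 30.0
tcp_pos: [0.5501, -0.0604, 0.1278]
eef_rot: [0.999, 0.042, 0.001, 0.0]
wrist_force: [-3.1, -2.1, 9.4]
width: 0.0004
```

Request:
send_rows --deltas "0 0 1 0 0 0;0 0 3 0 0 0;0 0 7 0 0 0;1.2 -15 7 0 0 0;2.3 -31 6.1 0 0 0"

```text
time_s: 30.62
tcp_pos: [0.552, -0.0927, 0.1328]
eef_rot: [0.999, 0.042, 0.0, 0.0]
wrist_force: [0.0, -0.1, -0.9]
width: 0.0002
```

Request:
send_rows --deltas "0 0 -2.5 0 0 0;0 0 -3.8 0 0 0;0 0 -4.3 0 0 0;0 0 -4.3 0 0 0"

```text
time_s: 31.12
tcp_pos: [0.5519, -0.0914, 0.1286]
eef_rot: [0.999, 0.042, 0.0, 0.0]
wrist_force: [-0.3, -1.3, 0.8]
width: 0.0004
```

```bash
python3 - <<'E'
from h import *
s=monitor.sense();print(s["tcp_pos"],s["wrist_force"])
p=s["tcp_pos"];print("rack y tip",-.0811*p[0]*1e3+.9967*p[1]*1e3+92, "x",.9967*p[0]*1e3+.0811*p[1]*1e3-542.7)
c=cam("wrist");cv2.imwrite("pics/w11.png",c[0])
E
```

```text
[ 0.55190475 -0.09142188  0.12857009] [-0.27409424 -1.31916036  0.75614133]
rack y tip -43.879663917800315 x -0.03085051214907253
```

View pics/w11.png

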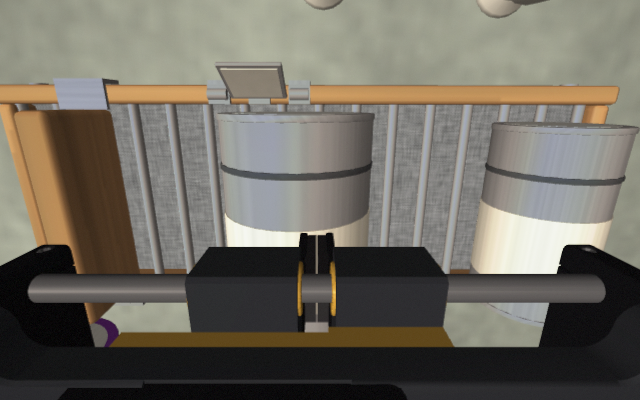

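The tin is now opposite the low clip at u=298 (rack y=-30), with the plate one gap ahead at u=258. Third stroke.

Request:
send_rows --deltas "-0.1 0 -0.6 0 0 0;-0.3 2 -0.4 0 0 0;-0.5 4 0 0 0 0;-0.7 6 0.4 0 0 0;-0.9 8 0.75 0 0 0"

```text
time_s: 31.8
tcp_pos: [0.5513, -0.0835, 0.1299]
eef_rot: [0.999, 0.042, 0.0, 0.0]
wrist_force: [-0.9, -1.2, 4.6]
width: 0.0004
```

Request:
send_rows --deltas "-0.15 2 0.15 0 0 0;-0.3 4 0.4 0 0 0;-0.5 6 0.6 0 0 0;-0.65 8 0.75 0 0 0;-0.8 10 0.9 0 0 0"

```text
time_s: 32.42
tcp_pos: [0.5505, -0.0734, 0.1309]
eef_rot: [0.999, 0.042, 0.0, 0.0]
wrist_force: [-2.2, -1.0, 7.4]
width: 0.0002
```

Request:
send_rows --deltas "-0.15 2 0.12 0 0 0;-0.3 4 0.2 0 0 0;-0.5 6 0.27 0 0 0;-0.65 8 0.32 0 0 0;-0.8 10 0.34 0 0 0"

```text
time_s: 33.05
tcp_pos: [0.5497, -0.0632, 0.1313]
eef_rot: [0.999, 0.042, 0.0, -0.0]
wrist_force: [-2.7, -0.2, 5.6]
width: 0.0005
```

Request:
send_rows --deltas "-0.2 2 -0.05 0 0 0;-0.35 4 -0.08 0 0 0;-0.55 6 -0.12 0 0 0;-0.7 8 -0.15 0 0 0;-0.9 10 -0.22 0 0 0"

```text
time_s: 33.67
tcp_pos: [0.5489, -0.053, 0.131]
eef_rot: [0.999, 0.042, 0.001, -0.0]
wrist_force: [-0.6, 0.8, 5.0]
width: 0.0004
```

Request:
send_rows --deltas "-0.15 2 -0.15 0 0 0;-0.3 4 -0.28 0 0 0;-0.5 6 -0.45 0 0 0;-0.65 8 -0.65 0 0 0;-0.8 10 -0.9 0 0 0"

```text
time_s: 34.3
tcp_pos: [0.548, -0.0427, 0.1299]
eef_rot: [0.999, 0.042, 0.0, -0.0]
wrist_force: [-1.4, 0.5, 6.0]
width: 0.0007
```

Request:
send_rows --deltas "-0.15 2 -0.28 0 0 0;-0.3 4 -0.6 0 0 0;-0.5 6 -0.97 0 0 0;-0.65 8 -1.35 0 0 0;-0.75 9 -1.55 0 0 0"

```text
time_s: 34.92
tcp_pos: [0.5473, -0.0338, 0.1281]
eef_rot: [0.999, 0.042, 0.0, -0.0]
wrist_force: [-0.1, 1.8, 4.7]
width: 0.0005
```

Request:
send_rows --deltas "0 0.3 0.8 0 0 0;0 0.3 2.5 0 0 0;0 0.3 8 0 0 0;0 0.3 40 0 0 0;0 0 75 0 0 0"

```text
time_s: 35.55
tcp_pos: [0.5463, -0.0346, 0.2029]
eef_rot: [0.999, 0.041, -0.001, -0.0]
wrist_force: [0.3, -0.4, 0.5]
width: 0.0005
```

```bash
python3 - <<'E'
from h import *
s=monitor.sense();print(s["tcp_pos"],s["wrist_force"])
c=cam("wrist");cv2.imwrite("pics/w12.png",c[0])
S=cam("scene")
print("kettle base approx",onz((505,335),0,*S[1:]),onz((465,280),.1,*S[1:]))
E
```

```text
[ 0.54628161 -0.03456977  0.20294472] [ 0.31775433 -0.37808709  0.51927805]
kettle base approx [0.65846806 0.49452393 0.        ] [0.63214836 0.36992335 0.1       ]
```

View pics/w12.png

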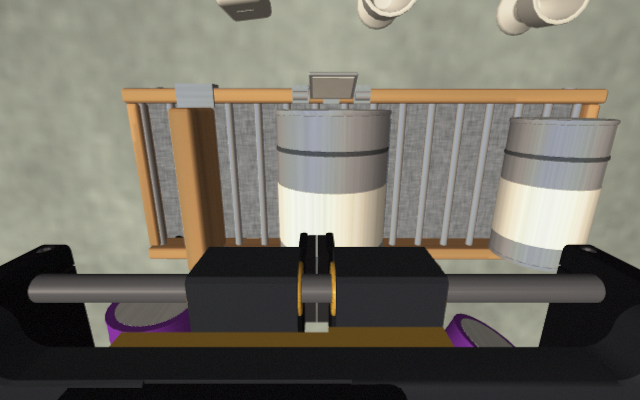

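```bash
python3 - <<'E'
from h import *
c=cam("wrist");cv2.imwrite("pics/w12z.png",cv2.resize(c[0][80:260,110:310],None,fx=4,fy=3.3,interpolation=cv2.INTER_CUBIC))
def rk(p): p=np.array(p)*1e3; return (.9967*p[0]+.0811*p[1]-542.7, -.0811*p[0]+.9967*p[1]+92, p[2])
# tin: tangent rays at mid (row 170)
for v,ul,ur in((115,277,390),(170,278,388)):
    # bisector plane through cam: mid of unit rays
    o,a=ray((ul,v),*c[1:]);_,b=ray((ur,v),*c[1:]);m=a+b
    print("tin", rk(o+m*(.079-o[2])/m[2]))
for n,u,v,z in(("plate foot",333,100,.041),("stop out far",170,109,.101),("stop in far",198,109,.101),("stop out near",186,262,.101),("bar75 far",227,107,.029),("rail +y corner",123,90,.041)):
    print(n,rk(onz((u,v),z,*c[1:])))
E
```

```text
tin (np.float64(72.19723311258099), np.float64(-2.876352102106736), np.float64(79.00000000000001))
tin (np.float64(21.796227605656554), np.float64(-3.2903653836661704), np.float64(79.00000000000001))
plate foot (np.float64(85.99673330379028), np.float64(-4.700090019397734), np.float64(40.99999999999998))
stop out far (np.float64(77.15036525108519), np.float64(133.7500493544754), np.float64(100.99999999999997))
stop in far (np.float64(77.20676685091235), np.float64(110.52750351073931), np.float64(100.99999999999997))
stop out near (np.float64(-63.42096313649927), np.float64(136.52877569125886), np.float64(100.99999999999997))
bar75 far (np.float64(78.98887753598444), np.float64(105.82139124772951), np.float64(29.000000000000025))
rail +y corner (np.float64(94.98253174010108), np.float64(204.97438526613138), np.float64(40.99999999999998))
```

View pics/w12z.png

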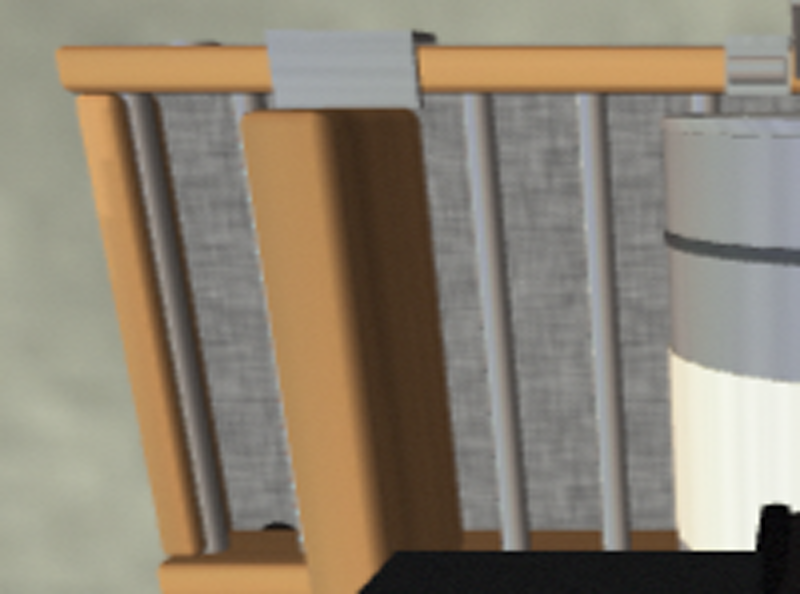

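The tin centre measures rack y -3 and the plate foot -4.7, a common bias, so both are in the same gap. The tin is seated opposite the plate. Next I'll turn the hand 90° and go behind the stop, whose outer face is at about rack y 136.

Request:
send_rows --deltas "-1 18 8 0 0 10;-3 40 8 0 0 20;-5 64 8 0 0 30;-7 88 8 0 0 40;-9 110 8 0 0 50"

```text
time_s: 36.33
tcp_pos: [0.5369, 0.0762, 0.2092]
eef_rot: [0.887, 0.462, -0.001, -0.001]
wrist_force: [-0.1, 0.1, -0.4]
width: 0.0004
```

Request:
send_rows --deltas "-1 20 0 0 0 10;-2 34 0 0 0 20;-2 42 0 0 0 30;-2 42 -15 0 0 39.7;-2 42 -50 0 0 39.7"

```text
time_s: 36.95
tcp_pos: [0.5367, 0.1177, 0.1607]
eef_rot: [0.678, 0.735, 0.001, 0.001]
wrist_force: [0.2, -0.4, 0.9]
width: -0.0
```

```bash
python3 - <<'E'
from h import *
s=monitor.sense();print(s["tcp_pos"],s["wrist_force"],s["q"]);M=R.from_quat(s["eef_rot"]).as_matrix();print(M[:,0],M[:,2])
def rk(p): p=np.array(p)*1e3; return (.9967*p[0]+.0811*p[1]-542.7, -.0811*p[0]+.9967*p[1]+92, p[2])
print(rk(s["tcp_pos"]))
c=cam("wrist");cv2.imwrite("pics/w13.png",c[0])
c=cam("side");cv2.imwrite("pics/sd13.png",cv2.resize(c[0][110:270,240:400],None,fx=3.7,fy=3.7,interpolation=cv2.INTER_CUBIC))
E
```

```text
[0.53666115 0.11767917 0.1607087 ] [ 0.23486507 -0.44048498  0.89032625] [ 7.23921256e-02  9.13033310e-02  1.79015143e+00 -1.38434247e-04
  1.25788152e+00 -7.66725810e-03]
[-8.00160490e-02  9.96793564e-01 -1.49103853e-04] [ 2.25998973e-03  3.18340506e-05 -9.99997446e-01]
(np.float64(1.7339520149062082), np.float64(165.76760570744295), np.float64(160.70870174723603))
```

View pics/w13.png

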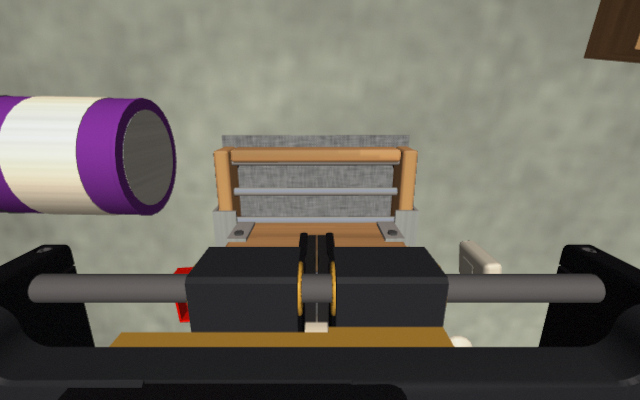

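View pics/sd13.png

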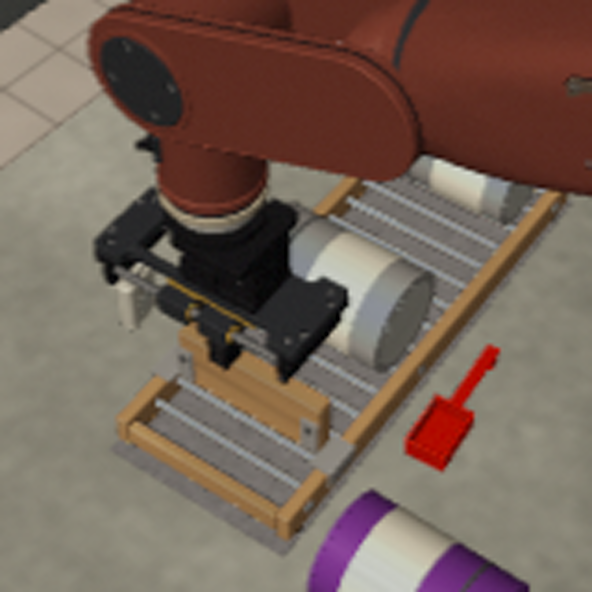

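Request:
send_rows --deltas "0 0 -20 0 0 0;0 0 -40 0 0 0;0 0 -48 0 0 0;0 0 -48 0 0 0"

```text
time_s: 37.55
tcp_pos: [0.5356, 0.1174, 0.1126]
eef_rot: [0.679, 0.734, -0.0, -0.0]
wrist_force: [-0.0, 0.4, 0.5]
width: 0.0006
```

```bash
python3 - <<'E'
from h import *
s=monitor.sense();print(s["tcp_pos"],s["wrist_force"])
c=cam("wrist");cv2.imwrite("pics/w14.png",c[0])
c=cam("side");cv2.imwrite("pics/sd14.png",cv2.resize(c[0][160:260,260:360],None,fx=6,fy=6,interpolation=cv2.INTER_CUBIC))
c=cam("scene");cv2.imwrite("pics/sc14.png",cv2.resize(c[0][150:250,320:420],None,fx=6,fy=6,interpolation=cv2.INTER_CUBIC))
E
```

```text
[0.5356363  0.11742029 0.11262242] [-0.02556157  0.37968821  0.48197955]
```

View pics/sd14.png

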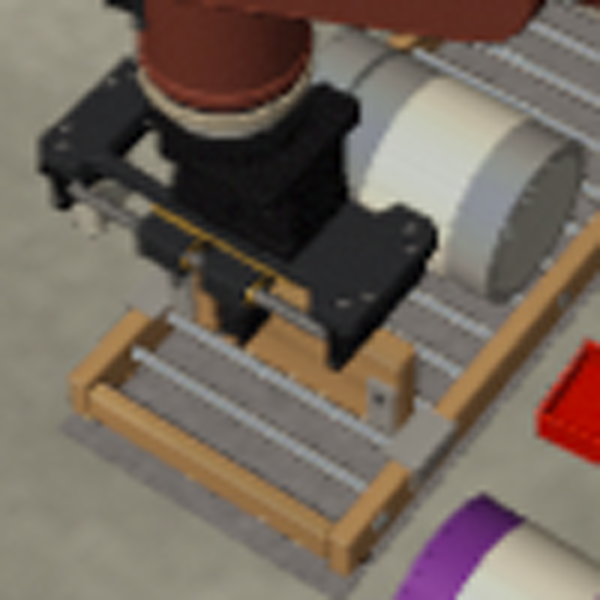

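View pics/sc14.png

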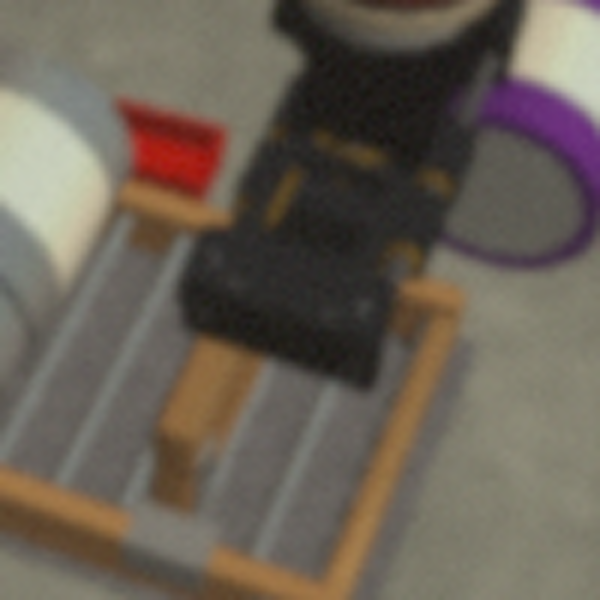

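View pics/w14.png

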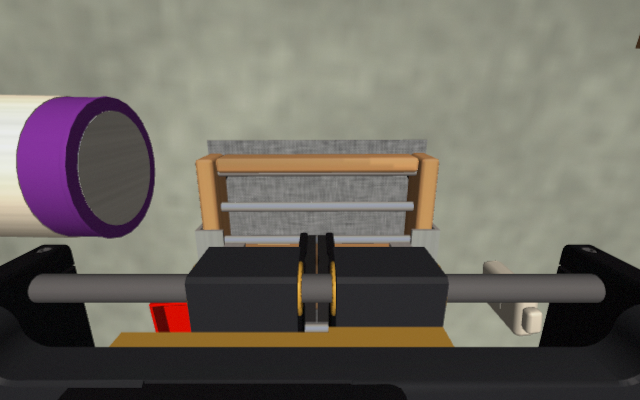

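Request:
send_rows --deltas "0 0 -9 0 0 0;0 0 -18 0 0 0;0 0 -27 0 0 0;0.3 -4 -27 0 0 0;0.6 -8 -27 0 0 0"

```text
time_s: 38.33
tcp_pos: [0.5366, 0.1092, 0.0857]
eef_rot: [0.679, 0.734, -0.0, -0.0]
wrist_force: [0.4, -0.3, 0.4]
width: 0.0006
```

Request:
send_rows --deltas "0.1 -2 0 0 0 0;0.3 -4 0 0 0 0;0.5 -6 0 0 0 0;0.5 -6 0 0 0 0"

```text
time_s: 38.83
tcp_pos: [0.5371, 0.1034, 0.0859]
eef_rot: [0.679, 0.734, 0.0, 0.0]
wrist_force: [-0.4, -0.8, 0.2]
width: 0.0006
```

Request:
send_rows --deltas "0.1 -1.5 0 0 0 0;0.3 -3 0 0 0 0;0.4 -5 0 0 0 0;0.5 -6 0 0 0 0"

```text
time_s: 39.33
tcp_pos: [0.5375, 0.098, 0.0857]
eef_rot: [0.679, 0.734, 0.0, -0.0]
wrist_force: [-0.6, 3.3, 0.2]
width: 0.0003
```

Request:
send_rows --deltas "0.1 -1.5 0 0 0 0;0.3 -3 0 0 0 0;0.4 -5 0 0 0 0;0.5 -6 0 0 0 0"

```text
time_s: 39.83
tcp_pos: [0.538, 0.0914, 0.0857]
eef_rot: [0.679, 0.734, 0.0, -0.0]
wrist_force: [-0.6, 3.4, 0.2]
width: 0.0006
```

Request:
send_rows --deltas "0.3 -4 0 0 0 0;0.6 -8 0 0 0 0;1 -12 0 0 0 0;1.3 -16 0 0 0 0;1.6 -20 0 0 0 0"

```text
time_s: 40.45
tcp_pos: [0.5397, 0.0712, 0.0857]
eef_rot: [0.679, 0.734, 0.0, 0.0]
wrist_force: [0.6, 3.3, -0.3]
width: 0.0003
```

Request:
send_rows --deltas "0.3 -4 0 0 0 0;0.6 -8 0 0 0 0;1 -12 0 0 0 0;1.3 -16 0 0 0 0;1.6 -19 0 0 0 0"

```text
time_s: 41.08
tcp_pos: [0.5412, 0.0522, 0.0857]
eef_rot: [0.679, 0.734, -0.0, -0.0]
wrist_force: [0.8, 3.0, 0.1]
width: 0.0005
```

Request:
send_rows --deltas "0.1 -2 0 0 0 0;0.3 -4 0 0 0 0;0.5 -6 0 0 0 0;0.5 -7 0 0 0 0;0.5 -7 0 0 0 0"

```text
time_s: 41.7
tcp_pos: [0.5418, 0.0453, 0.0858]
eef_rot: [0.679, 0.734, -0.0, 0.0]
wrist_force: [0.7, 2.3, -1.3]
width: 0.0001
```

```bash
python3 - <<'E'
from h import *
s=monitor.sense();print(s["time_s"],s["tcp_pos"],s["wrist_force"]);p=s["tcp_pos"]
print("rack y",-.0811*p[0]*1e3+.9967*p[1]*1e3+92)
c=cam("scene");cv2.imwrite("pics/sc15.png",cv2.resize(c[0][140:250,270:400],None,fx=5,fy=5,interpolation=cv2.INTER_CUBIC))
c=cam("side");cv2.imwrite("pics/sd15.png",cv2.resize(c[0][150:260,270:370],None,fx=5.4,fy=5.4,interpolation=cv2.INTER_CUBIC))
E
```

```text
41.7 [0.54176922 0.04532732 0.0857532 ] [ 0.7343363   2.28708475 -1.29033116]
rack y 93.24026036188448
```

View pics/sc15.png

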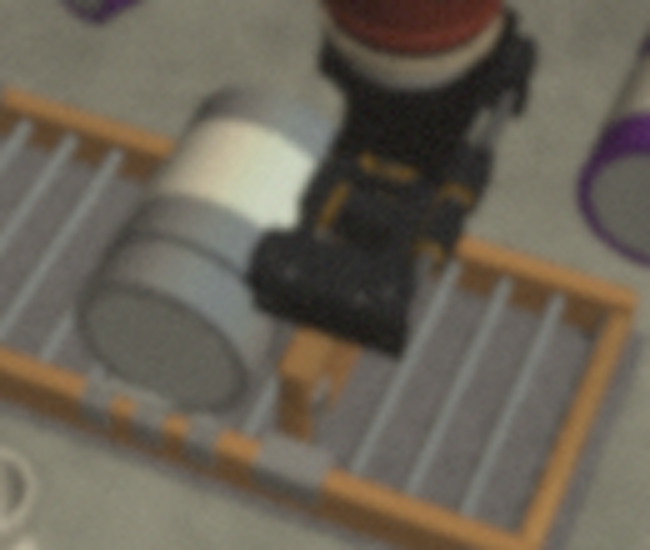

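View pics/sd15.png

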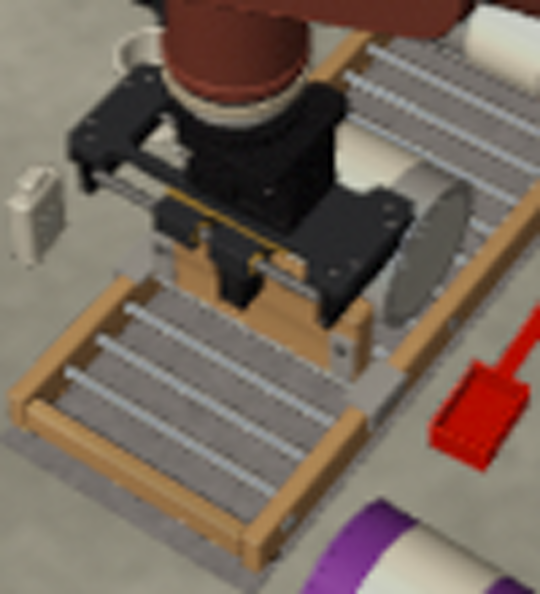

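Request:
send_rows --deltas "0.1 -1.5 0 0 0 0;0.2 -3 0 0 0 0;0.4 -4.5 0 0 0 0;0.5 -6 0 0 0 0;0.6 -7.5 0 0 0 0"

```text
time_s: 42.42
tcp_pos: [0.5423, 0.0379, 0.0857]
eef_rot: [0.679, 0.734, 0.0, 0.0]
wrist_force: [0.5, 2.5, -0.3]
width: 0.0003
```

Request:
send_rows --deltas "0 -0.6 0 0 0 0;0 -1.2 0 0 0 0;0.1 -1.2 0 0 0 0"

```text
time_s: 42.8
tcp_pos: [0.5425, 0.0367, 0.0858]
eef_rot: [0.679, 0.734, -0.0, 0.0]
wrist_force: [1.3, 2.8, -0.1]
width: 0.0004
```

Request:
send_rows --deltas "0 -0.5 0 0 0 0;0.1 -1 0 0 0 0"

```text
time_s: 43.05
tcp_pos: [0.5425, 0.0359, 0.0858]
eef_rot: [0.679, 0.734, 0.0, -0.0]
wrist_force: [1.7, 2.6, -1.6]
width: 0.0005
```

Request:
send_rows --deltas "0 -0.5 0 0 0 0;0 -0.5 0 0 0 0"

```text
time_s: 43.3
tcp_pos: [0.5426, 0.0352, 0.0858]
eef_rot: [0.679, 0.734, 0.0, 0.0]
wrist_force: [1.2, 2.7, -1.0]
width: 0.0005
```

Request:
send_rows --deltas "0 -0.5 0 0 0 0;0 -0.5 0 0 0 0"

```text
time_s: 43.55
tcp_pos: [0.5426, 0.0348, 0.0858]
eef_rot: [0.679, 0.734, 0.0, 0.0]
wrist_force: [1.3, 2.9, -1.5]
width: 0.0004
```

Request:
send_rows --deltas "0 -0.5 0 0 0 0;0 -0.5 0 0 0 0"

```text
time_s: 43.8
tcp_pos: [0.5426, 0.0343, 0.0858]
eef_rot: [0.679, 0.734, -0.0, 0.0]
wrist_force: [2.8, 3.2, -0.7]
width: 0.0003
```

```bash
python3 - <<'E'
from h import *
s=monitor.sense();print(s["time_s"],s["tcp_pos"],s["wrist_force"],s["torque"])
c=cam("scene");cv2.imwrite("pics/sc16.png",cv2.resize(c[0][170:250,280:360],None,fx=7,fy=7,interpolation=cv2.INTER_CUBIC))
c=cam("side");cv2.imwrite("pics/sd16.png",cv2.resize(c[0][160:240,290:370],None,fx=7,fy=7,interpolation=cv2.INTER_CUBIC))
E
```

```text
43.8 [0.54257896 0.03425942 0.08575636] [ 2.75009724  3.16391929 -0.69882095] [ 0.50082608 -0.38373927  0.03559832]
```

View pics/sc16.png

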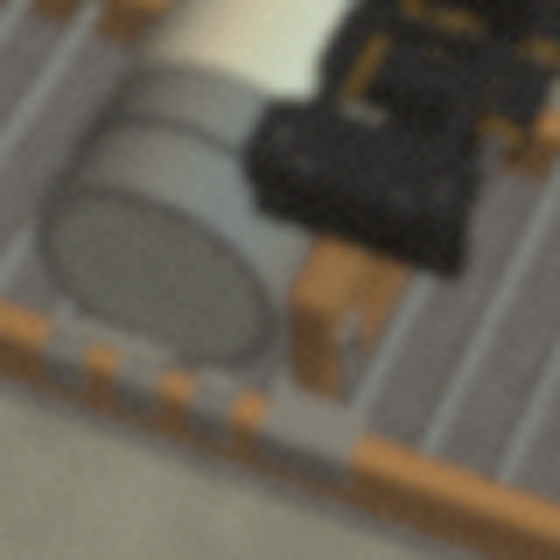

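View pics/sd16.png

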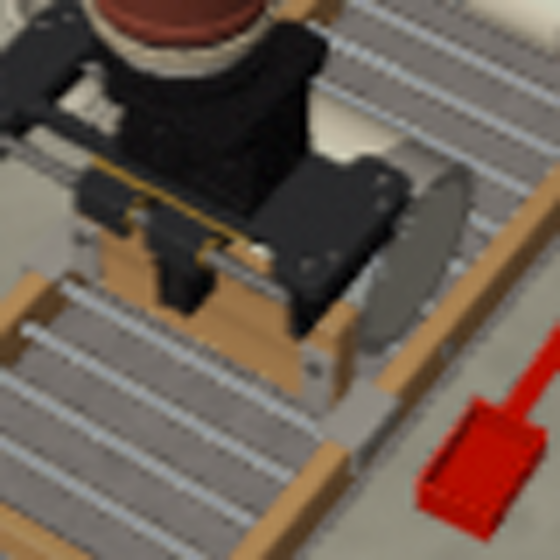

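Request:
send_rows --deltas "0.2 -0.4 0 0 0 0;0.2 -0.5 0 0 0 0"

```text
time_s: 44.15
tcp_pos: [0.5426, 0.0338, 0.0858]
eef_rot: [0.679, 0.734, -0.0, -0.0]
wrist_force: [1.0, 2.1, -0.1]
width: 0.0004
```

Request:
send_rows --deltas "0.1 -0.5 0 0 0 0;0.1 -0.5 0 0 0 0"

```text
time_s: 44.4
tcp_pos: [0.5427, 0.0333, 0.0857]
eef_rot: [0.679, 0.734, -0.0, -0.0]
wrist_force: [-0.9, 2.3, 0.4]
width: 0.0005
```

Request:
send_rows --deltas "0.05 -0.5 0 0 0 0;0.05 -0.5 0 0 0 0"

```text
time_s: 44.65
tcp_pos: [0.5428, 0.0327, 0.0857]
eef_rot: [0.679, 0.734, -0.0, -0.0]
wrist_force: [-0.0, 2.4, 0.9]
width: 0.0006
```

Request:
send_rows --deltas "0.05 -0.5 0 0 0 0;0.05 -0.5 0 0 0 0"

```text
time_s: 44.9
tcp_pos: [0.5428, 0.0325, 0.0858]
eef_rot: [0.679, 0.734, 0.0, -0.0]
wrist_force: [-1.2, 4.0, 2.0]
width: 0.0004
```

Request:
send_rows --deltas "0.02 -0.3 0 0 0 0;0.02 -0.3 0 0 0 0"

```text
time_s: 45.15
tcp_pos: [0.5428, 0.0324, 0.0857]
eef_rot: [0.679, 0.734, 0.0, -0.0]
wrist_force: [-1.5, 5.0, 2.4]
width: 0.0005
```

Contact with the tin is clear: force rose from 2.4 to 5.0 N while the hand hardly moved. I'll back off.

Request:
send_rows --deltas "-0.1 1.5 0 0 0 0;-0.4 5 0 0 0 0;-1 13 0 0 0 0;-2 25 0 0 0 0;-2 25 20 0 0 0"

```text
time_s: 45.78
tcp_pos: [0.5391, 0.0584, 0.1042]
eef_rot: [0.679, 0.734, -0.001, -0.002]
wrist_force: [0.3, -1.2, 0.4]
width: 0.0001
```

Request:
send_rows --deltas "0 0 45 0 0 0;0 5 100 0 0 0;-20 40 150 0 0 0;-40 90 160 0 0 0;-45 110 160 0 0 0"

```text
time_s: 46.4
tcp_pos: [0.4955, 0.17, 0.268]
eef_rot: [0.678, 0.735, 0.002, 0.001]
wrist_force: [1.0, -0.5, -0.2]
width: 0.0005
```

```bash
python3 - <<'E'
from h import *
s=monitor.sense();print(s["time_s"],s["tcp_pos"],s["wrist_force"])
c=cam("scene");cv2.imwrite("pics/sc17.png",cv2.resize(c[0][140:260,230:390],None,fx=5,fy=5,interpolation=cv2.INTER_CUBIC))
c=cam("side");cv2.imwrite("pics/sd17.png",cv2.resize(c[0][125:255,265:405],None,fx=4.5,fy=4.5,interpolation=cv2.INTER_CUBIC))
c=cam("wrist");cv2.imwrite("pics/w17.png",c[0])
E
```

```text
46.4 [0.49551163 0.16999219 0.26804033] [ 1.01937663 -0.47066257 -0.20324892]
```

View pics/sc17.png

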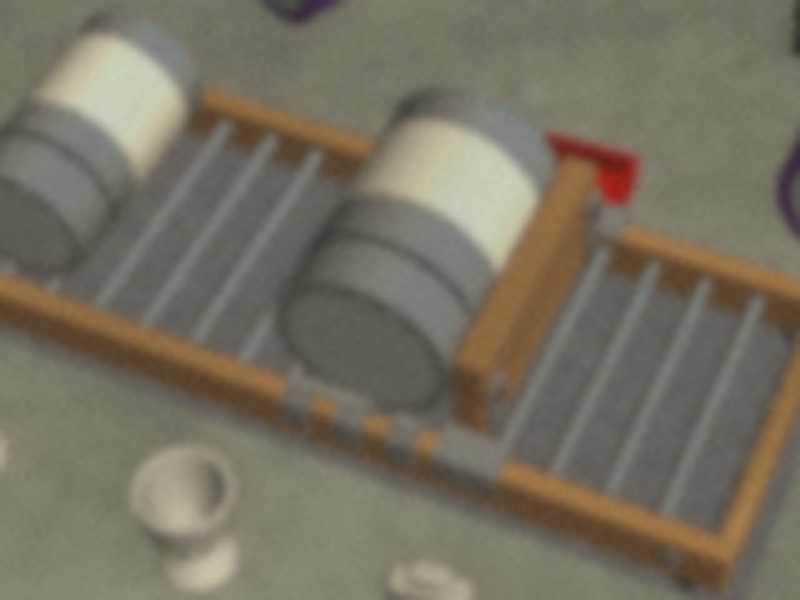

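View pics/sd17.png

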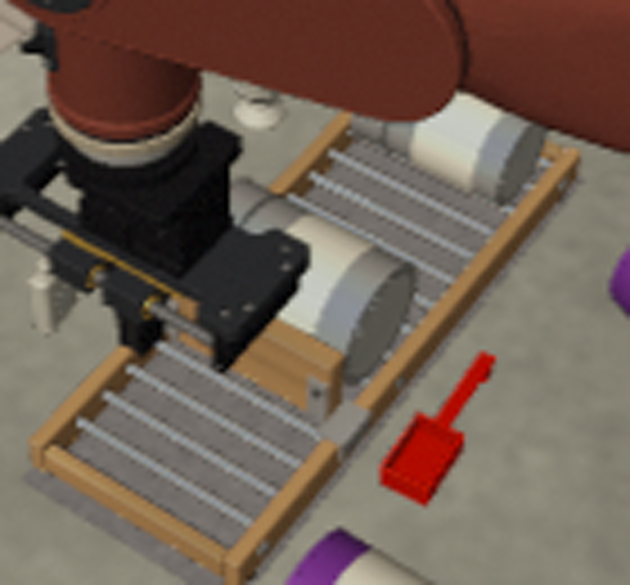

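View pics/w17.png

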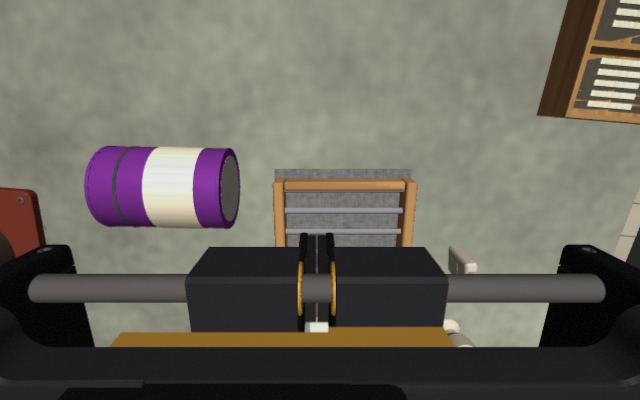

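Request:
send_rows --deltas "10 -45 20 0 0 0;20 -95 40 0 0 0;30 -145 60 0 0 0;40 -180 70 0 0 0;45 -190 70 0 0 0"

```text
time_s: 47.18
tcp_pos: [0.5415, -0.0259, 0.3362]
eef_rot: [0.68, 0.733, -0.0, 0.001]
wrist_force: [0.1, 0.0, -0.5]
width: 0.0007
```

```bash
python3 - <<'E'
from h import *
s=monitor.sense();print(s["time_s"],s["tcp_pos"],s["wrist_force"])
c=cam("wrist");cv2.imwrite("pics/w18.png",c[0])
import pickle;pickle.dump(c,open("w18.pkl","wb"))
E
```

```text
47.175 [ 0.54152821 -0.02593666  0.33619102] [ 0.13840505  0.04300828 -0.5182599 ]
```

View pics/w18.png

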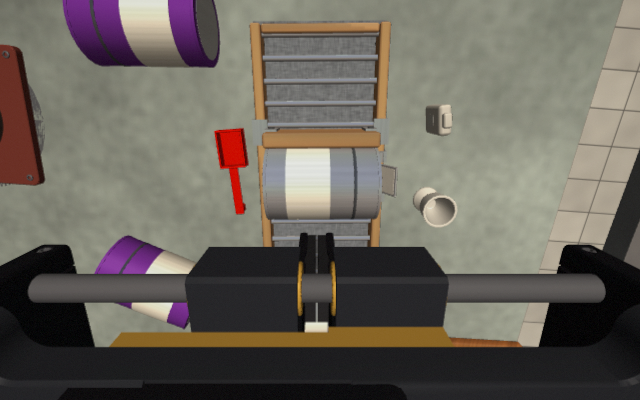

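```bash
python3 - <<'E'
from h import *
import pickle
c=pickle.load(open("w18.pkl","rb"))
cv2.imwrite("pics/w18z.png",cv2.resize(c[0][100:240,240:410],None,fx=4.7,fy=4.2,interpolation=cv2.INTER_CUBIC))
def rk(p): p=np.array(p)*1e3; return np.round((.9967*p[0]+.0811*p[1]-542.7, -.0811*p[0]+.9967*p[1]+92, p[2]),1)
o,a=ray((320,147.5),*c[1:]);_,b=ray((320,219.5),*c[1:]);m=a+b
print("tin",rk(o+m*(.079-o[2])/m[2]))
print("stop in top",rk(onz((320,147),.101,*c[1:])),"stop out top",rk(onz((320,132),.101,*c[1:])))
print("bar135",rk(onz((320,124.5),.029,*c[1:])),"rail end",rk(onz((258,23),.041,*c[1:])))
E
```

```text
tin [-1.7 -2.6 79. ]
stop in top [ -1.8  50.6 101. ] stop out top [ -1.7  69.3 101. ]
bar135 [-0.9 74.3 29. ] rail end [-81.7 204.9  41. ]
```

View pics/w18z.png

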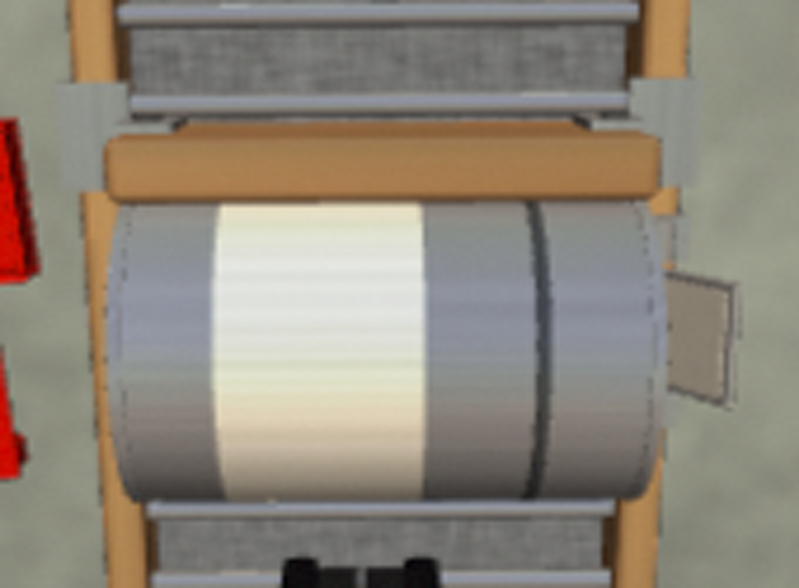

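The tin sits opposite the plate. The stop's faces are at about 50 and 70 mm rack y, as they should be for touching the tin. Nothing else has moved, so I'm handing in.

```bash
python3 - <<'E'
from plant import ticket,monitor
s=monitor.sense();print(s["time_s"],s["wrist_force"])
print(ticket.job_done())
E
```

```text
47.225 [-0.83731653 -0.51252637 -0.55197651]
the job is handed in; nothing more can be done
None
```

The job is done and handed in at 47.2 s: the tin is in the gap opposite the label holder and the stop is against it.

- **Rolling:** I rolled the tin over three bars in three strokes, fingertips on top, from rack y = -90 to the gap at y = 0. The label holder stands opposite that gap. Readings while rolling were about 4.5–7.5 N down, with one of 9.4 N as the tin seated at y = -30. Forces were only read at the end of each short move, so a brief peak in between would not show.
- **Stop:** I pushed it at about 3 N until it met the tin. The force then rose from 2.4 N to 5.0 N while the hand hardly moved, so I backed off.

**Last checks:**
- **Stop position:** its faces measured at about rack y 50 and 69 mm, against 50 and 70 for just touching.
- **Tin position:** it measured -2.6 mm, within the camera bias. The same measurement before the stop was pushed read about -3 mm, with the label holder's foot at -4.7 mm, so both are in the same gap.
- **Contact with the tin:** the final pictures show no visible gap, but they cannot confirm contact to a fraction of a millimetre. That rests on the force rise.
- **Surroundings:** the small tin, scoop, egg cups and the rest looked untouched, and the hand was clear of everything.

**Disagreement:** the fingertips touched the tin with the TCP about level with its top, not 22 mm above it as the stated reach implies. I went by touch and the pictures instead, and the slow descent this needed took about 15 s.

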